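# Step the rotary parts case round to the wheel nuts

### The job

Get the wheel nuts ready to hand: with a fingertip, push the upright black tab of the round parts case gently around, whichever way you like, until the clear cover's opening has clicked in over the pocket with the four hexagonal wheel nuts. Push the tab, do not pinch it; the case stays standing where it is, the nuts stay in their pocket and the things lying around are left alone.

Things in the scene. Friction and masses are not known exactly. Their poses are not given: they have to be found in the camera images.
- case: round white parts case, 190 mm across, about 1 kg, loose on rubber feet; six 60-degree pockets round a centre post under a turning clear cover. Origin: on its axis at the table; z up; x points from the axis through the middle of the wheel-nut pocket. Cover top 39 mm, its black rim 40 mm, hub 43 mm above the table. It stands firm against light pushes but slides under more than about 5 N.
- nut_pocket (a point): point over the middle of the pocket that holds the four wheel nuts: 65 mm out from the case's axis, 39 mm above the table; moves only with the case. The other five pockets hold ball bearings, body clips, pinion gears, springs and ball studs.
- cover (a joint): turn of the cover (rad, positive anticlockwise from above, no end stops). 0 or a whole turn: opening over the wheel nuts. It clicks at every multiple of 1.047 rad, one click per pocket. Stepping takes 1 to 2 N at the tab; a little past half way (0.52 rad) it runs by itself to the next click and stops there. It may start stuck about half way between two clicks.
- opening (a point): middle of the pocket-sized opening in the clear cover (framed in black, one sixth of the round): 65 mm out from the axis at the height of the cover's top. Turns with the cover.
- thumb_tab: black upright thumb tab fixed to the cover's rim in the middle of the opening's outer side. Origin: its centre, 88 mm out from the case's axis and 53 mm above the table. 20 mm radially (own x, outwards), 8 mm thick in the direction of turning (own y), 28 mm high (39 to 67 mm above the table). Turns with the cover, with nothing else on the cover as high.
- nut0: one of the four loose dark steel wheel nuts in their pocket: hexagon 17 mm across flats with a 21 mm flange, 12 mm high. Origin: centre of its underside, 6 mm above the table while it lies in the pocket.
- nut1: one of the four loose dark steel wheel nuts in their pocket: hexagon 17 mm across flats with a 21 mm flange, 12 mm high. Origin: centre of its underside, 6 mm above the table while it lies in the pocket.
- nut2: one of the four loose dark steel wheel nuts in their pocket: hexagon 17 mm across flats with a 21 mm flange, 12 mm high. Origin: centre of its underside, 6 mm above the table while it lies in the pocket.
- nut3: one of the four loose dark steel wheel nuts in their pocket: hexagon 17 mm across flats with a 21 mm flange, 12 mm high. Origin: centre of its underside, 6 mm above the table while it lies in the pocket.
- height_gauge: bystander: white plastic stepped ride-height gauge, 90 x 24 mm, 6 to 22 mm high, lying close beside the case; origin at the table under its middle; x along its length, rising steps.
- hex_driver: bystander: hex driver with an aluminium handle, 170 mm long, 16 mm thick, lying close beside the case; origin at the table under its middle; x along it towards the tip.
- funnel: bystander: brass funnel standing mouth down, 80 mm wide, 88 mm high; origin at the table under its middle; z up.
- wheelie_bar: bystander: red aluminium wheelie bar with two small rubber wheels, 160 x 75 mm, 32 mm high, lying flat; origin at the table under its middle; x along it.
- shock: bystander: shock absorber with coil spring, 110 mm long, 24 mm thick, lying; origin at the table under its middle; x along it.
- spare_wheel: bystander: spare wheel with black rubber tyre, 110 mm across, 46 mm high, lying flat; origin at the table under its middle; z up.
- oil_bottle: bystander: small closed oil bottle, 38 mm across, 105 mm high, standing; origin at the table under its middle; z up.

How it is judged:
On the way:
1. a fingertip pushes the thumb tab (contact force between the fingers and thumb_tab above 0.3 N), for 0.02 s.
At the end, for the whole second after the job is handed in: The middle of the cover's opening is within 10 mm of the middle of the wheel nuts' pocket (seen from above) and the cover is at rest; the case stands flat within 25 mm of where it stood, and the four nuts lie in their pocket (horizontal distance between opening and nut_pocket below 0.01 m and velocity of joint cover between -0.1 and 0.1 rad/s and distance of case from where it was at the start of the episode below 0.025 m and angle between case's own z axis and vertical below 0.05 rad and linear speed of case below 0.02 m/s and height (world z) of each of nut0, nut1, nut2, nut3 below 0.03 m); the robot touches nothing.
It fails at once if the thumb tab is pinched between the fingers (contact force between the fingers and thumb_tab above 0.5 N and y of the grasp point in the frame of thumb_tab between -0.006 and 0.006 m and x of the grasp point in the frame of thumb_tab between -0.018 and 0.018 m and z of the grasp point in the frame of thumb_tab between -0.03 and 0.03 m).
It fails at once if the tab is pushed with more than 20 N (contact force between anything else and thumb_tab above 20 N).
It fails at once if the case is lifted, tipped or shoved more than 25 mm from where it stood (height (world z) of case above 0.008 m or angle between case's own z axis and vertical above 0.1 rad or distance of case from where it was at the start of the episode above 0.025 m).
It fails at once if a wheel nut is lifted out of its pocket (height (world z) of any of nut0, nut1, nut2, nut3 above 0.03 m).
It fails at once if a bystander is lifted or moved more than 30 mm (distance of any of height_gauge, hex_driver, funnel, wheelie_bar, shock, spare_wheel, oil_bottle from where it was at the start of the episode above 0.03 m).
It also fails if it takes over 48 s, if anything falls off the work surface, if the arm or the gripper's body presses on something with over 40 N, if the wrist force passes 120 N, or if a joint passes its speed limit or range.

### The arm

A 6-joint arm with a two-finger parallel gripper is mounted at the origin on the work surface. World frame = base frame: x ahead of the robot, y to its left, z up, the work surface at z = 0. Lengths are in m, angles in rad, forces in N, time in s.
With the tool pointing down it reaches from about 0.275 to 0.75 m from the base axis. Payload 10.2 kg.
Tool frame: the origin (TCP) lies between the finger pads; the fingertips stand arm.tcp_to_tips ahead of it and the grasp point (between the pads) lies 5 mm behind it (arm.tcp_to_tips is the distance from the TCP to the fingertips, in m); x points along the fingers, y is the direction in which the jaws open and shut, and the axes are right-handed (so a half turn about x gives the same grasp; the last joint's range is limited). The gripper opens to 88 mm and grips with 3 to 60 N. Pads are 18 mm wide; open, the fingers measure 123 mm over their backs; the gripper's body (75 mm by 187 mm) begins 45 mm behind the grasp point.
Start: joints at [0.889, 0.313, 1.498, -0, 1.331, -0.223], TCP at [0.233, 0.471, 0.253] pointing down, gripper open.
Joint ranges: [-2.94, 2.94], [-0.97, 2.17], [0.19, 2.56], [-1.23, 4.37], [0.02, 3.11], [-2.88, 2.88]. Speed limits (rad/s): [2.39, 2.39, 3.01, 3.14, 3.14, 3.14].

### API

Orientations are given as a unit quaternion [w, x, y, z].
In Python, from bench import arm gives the robot as it stands.
- The arm moves only by the shell command python3 -m handwheel 'ROWS' [OPENING] [FORCE]. ROWS is JSON, a list of rows, each an object of numbers: "dx", "dy", "dz": the shift along the tool's x, y, z in mm; "wx", "wy", "wz": the turn, a rotation vector about the tool's x, y, z in degrees. In form: [{"dx": .., "dy": .., "dz": .., "wx": .., "wy": .., "wz": ..}, ...]. A call has 1 to 12 rows; each row shifts and turns the pose as measured when the row begins, along the tool's axes as they then stand; what a row does not reach is not made up. A row lasts 1/12 s, in which the tool goes at most 41.7 mm and 7.16 degrees, less where a joint would pass 70% of its speed; a pose out of reach is approached as far as the arm can. A call with a gripper value outside its range is refused whole. OPENING is the closure, from -1 (fully open) to 1 (shut), set as the call begins (- or left out, the last holds). The fingers move at their own pace and stop on an object; FORCE is the grip in N (left out, the last holds). Time passes only in rows, so rows that do not move let the fingers close. It gives the time, the measured TCP pose, the force and the opening at its end, in the units of the state.
- arm.read_state(): the state, without advancing time (a new reading comes with each control period).
- arm.grab_frame(name): name is "side" or "top"; returns the picture (480x640x3 uint8, blue, green, red); there is no depth.
- arm.get_calibration(name): a dict with "camera_matrix" (3x3 intrinsics, pixels), "D" ([k1, k2, p1, p2, k3] as OpenCV has them; the pictures are not rectified), "T" (4x4, takes a point from camera to world coordinates). Camera axes: x right, y down, z forward; pixel columns grow to the right and rows downward; lengths in m; the calibration is good to about 2 mm. A picture is of the moment at which its call begins. get_calibration takes no time and is no camera call.
- arm.job_done(): hands the job in, once; it reports no verdict.
The state is a dict: "t": time; "joint_pos": joint angles; "dq": joint speeds; "joint_torque": joint torques, N m; "ee_pos": TCP position; "tool_rot": TCP orientation; "ft_force": force on the tool from outside, world axes, zero at the start; "torque": the same for the moment, N m; "grip_width": finger opening in m.
Only numpy, scipy, OpenCV 4.12 (cv2) and the standard library are available. Lean on these libraries where they do the work, as an engineer would, in place of code of your own. Each camera call takes 0.05 s, during which the arm holds its last target.

## Working session

There is one attempt and no reset: what is moved stays moved. The work goes in short steps, Python scripts to look and compute and a shell command to move; the robot and the scene stay as the last step left them, time stands still between calls to the robot, and variables do not carry over. Pictures are saved under pics/ and viewed, and the job is handed in when it is done.

```bash
mkdir -p pics; python3 - <<'E'
from bench import arm
import cv2
for n in("top","side"):
    cv2.imwrite(f"pics/{n}0.png",arm.grab_frame(n))
s=arm.read_state();print(s, arm.tcp_to_tips)
for n in("top","side"):
    c=arm.get_calibration(n);print(c)
E
```

```text
{'t': 0.1, 'joint_pos': array([ 8.88599356e-01,  3.13385159e-01,  1.49829950e+00, -3.00880743e-05,
        1.33103651e+00, -2.23369203e-01]), 'dq': array([-0.00073353,  0.00066157, -0.00349701,  0.00048876,  0.00166292,
        0.00089713]), 'joint_torque': array([ 9.94205475e-04, -4.02819192e+01, -2.52645153e+01,  6.95101032e-02,
        3.43202683e-02, -3.55586553e-05]), 'ee_pos': array([0.23239854, 0.47054486, 0.25224604]), 'tool_rot': array([ 0.68841569,  0.16043509,  0.6887462 , -0.16116171]), 'ft_force': array([ 0.24689947, -0.63610874,  0.37690514]), 'torque': array([ 0.04271222, -0.03132893, -0.0029386 ]), 'grip_width': 0.08823051606438244} 0.014
{'camera_matrix': array([[616.93006622,   0.        , 319.11028118],
       [  0.        , 616.93006622, 244.43226282],
       [  0.        ,   0.        ,   1.        ]]), 'D': array([-0.17123805,  0.        ,  0.        ,  0.        ,  0.        ]), 'T': array([[ 0.01808577, -0.99375152,  0.11013999,  0.36693399],
       [-0.9997079 , -0.01973972, -0.01394487,  0.00630304],
       [ 0.01603187, -0.10985562, -0.99381825,  1.61758359],
       [ 0.        ,  0.        ,  0.        ,  1.        ]])}
{'camera_matrix': array([[451.48607827,   0.        , 312.56431132],
       [  0.        , 451.48607827, 236.6285328 ],
       [  0.        ,   0.        ,   1.        ]]), 'D': array([0.01587126, 0.        , 0.        , 0.        , 0.        ]), 'T': array([[ 0.93342478, -0.2702207 ,  0.23600626,  0.31671006],
       [-0.35873578, -0.69346747,  0.62482918, -0.63627225],
       [-0.00517912, -0.66789493, -0.74423756,  0.79214971],
       [ 0.        ,  0.        ,  0.        ,  1.        ]])}
```

View pics/top0.png

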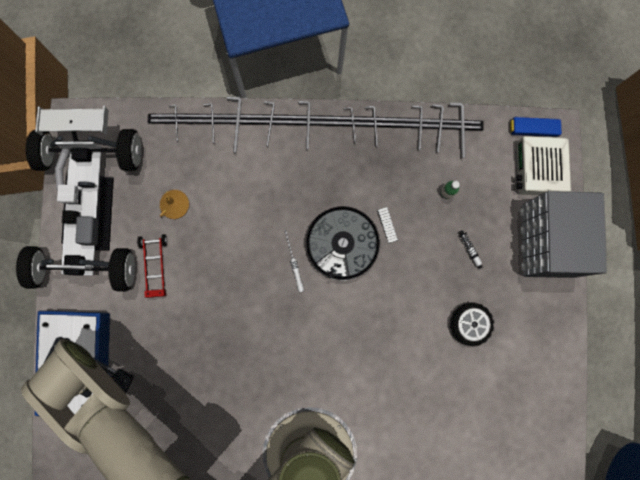

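View pics/side0.png

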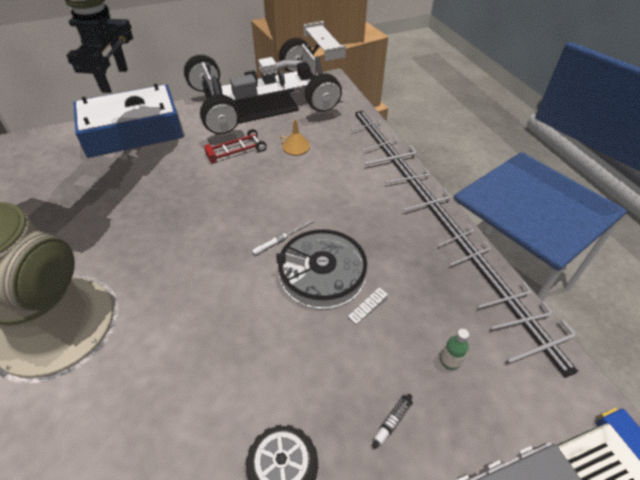

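The case is at about (343,242) in the top view and (322,264) in the side view. The opening is towards the lower left at about (332,263) top. I'll zoom in to identify the pockets.

```bash
python3 - <<'E'
import cv2, numpy as np
a=cv2.imread("pics/top0.png")[195:290,275:405]; b=cv2.imread("pics/side0.png")[220:315,260:390]
cv2.imwrite("pics/z0.png",np.vstack([cv2.resize(x,(400*1,292),interpolation=cv2.INTER_CUBIC) for x in (a,b)]))
cv2.imwrite("pics/zt.png",cv2.resize(a,(780,570),interpolation=cv2.INTER_CUBIC))
cv2.imwrite("pics/zs.png",cv2.resize(b,(780,570),interpolation=cv2.INTER_CUBIC))
E
```

```text
(no output)
```

View pics/zt.png

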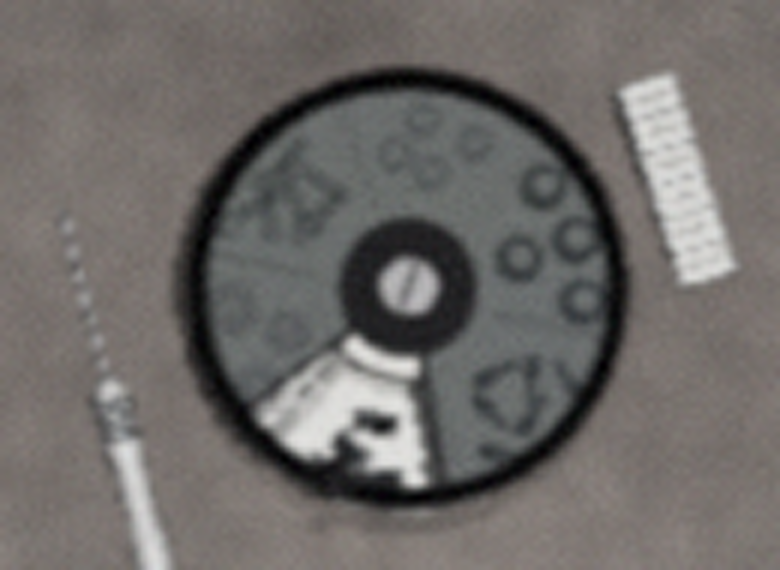

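View pics/zs.png

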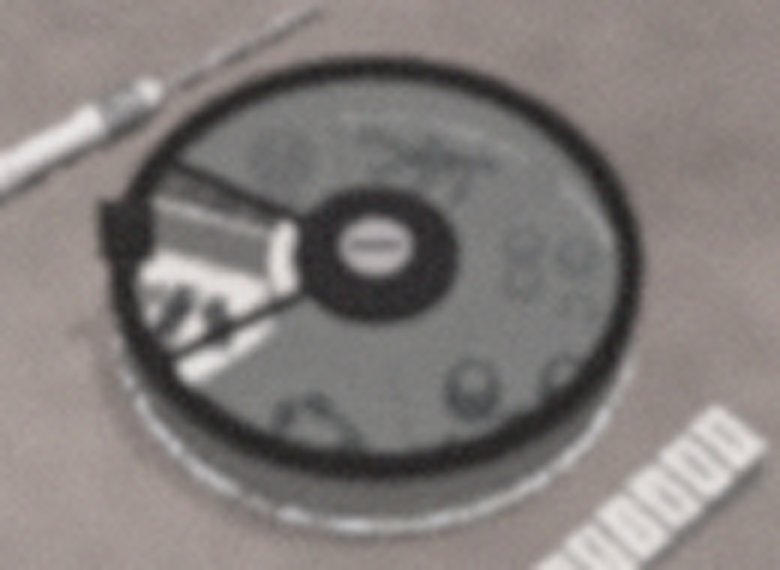

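```bash
cat > h.py <<'E'
from bench import arm
import cv2, numpy as np
def avg(n,k=6):
    return np.mean([arm.grab_frame(n).astype(np.float32) for _ in range(k)],0)
def ray(n,uv):
    c=arm.get_calibration(n);K=c["camera_matrix"];p=cv2.undistortPoints(np.float32(uv).reshape(-1,1,2),K,c["D"]).reshape(-1,2)
    d=np.c_[p,np.ones(len(p))]@c["T"][:3,:3].T
    return c["T"][:3,3],d
def plane(n,uv,z):
    o,d=ray(n,uv);return (o+d*((z-o[2])/d[:,2])[:,None])[:,:2]
def proj(n,P):
    c=arm.get_calibration(n);M=np.linalg.inv(c["T"])
    return cv2.projectPoints(np.float64(P).reshape(-1,3),cv2.Rodrigues(M[:3,:3])[0],M[:3,3],c["camera_matrix"],c["D"])[0].reshape(-1,2)
def rect(n,img,c,z,half=.13,N=560):
    g=np.linspace(half,-half,N);X,Y=np.meshgrid(c[0]+g,c[1]+g,indexing="ij")
    uv=proj(n,np.stack([X,Y,0*X+z],-1)).reshape(N,N,2).astype(np.float32)
    return cv2.remap(img,uv[...,0],uv[...,1],cv2.INTER_CUBIC)
E
python3 - <<'E'
from h import *
for n in("top","side"): np.save(n,avg(n))
t=np.load("top.npy");s=np.load("side.npy")
# hub centre
print("approx hub",plane("top",[(275+408/6,195+285/6)],.043),plane("side",[(260+376/6,220+245/6)],.043))
c=plane("top",[(275+408/6,195+285/6)],.043)[0]
for n,i in(("top",t),("side",s)):
    r=rect(n,i,c,.02); r=np.clip((r-128)*1.8+150,0,255)
    cv2.imwrite(f"pics/r_{n}.png",r)
E
```

```text
approx hub [[ 0.54765539 -0.07712461]] [[ 0.54948038 -0.07968359]][ WARN:0@65.193] global loadsave.cpp:1063 imwrite_ Unsupported depth image for selected encoder is fallbacked to CV_8U.
```

View pics/r_top.png

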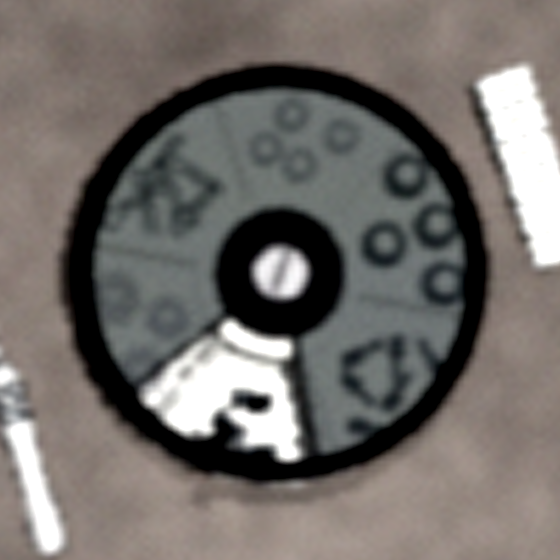

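View pics/r_side.png

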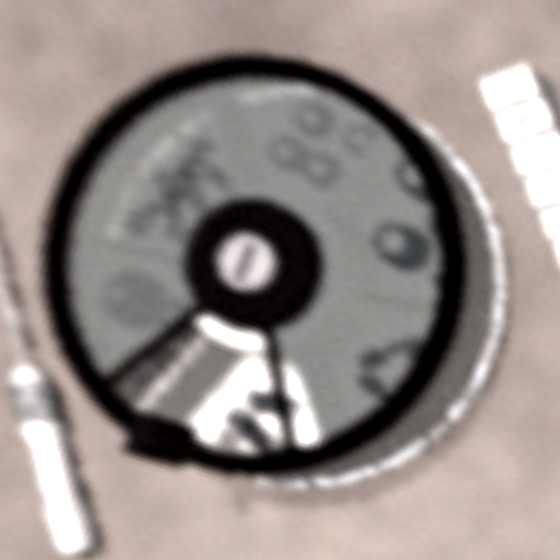

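Rectified view (up = +x, left = +y): the four dark 21 mm rings at right, (405,175), (437,225), (385,245) and (443,283), are the wheel nuts. The smaller pale rings at the top are bearings. The opening spans the bottom-left, and its tab shows at (165,440) in the side view. Next I'll measure the axis and angles.

```bash
python3 - <<'E'
from h import *
from scipy.optimize import least_squares
cs=[]
for n,c0 in(("top",(343,242)),("side",(322,264))):
    i=np.load(n+".npy").astype(np.uint8);g=i.max(2)
    m=(g<60).astype(np.uint8);roi=np.zeros_like(m);cv2.circle(roi,c0,62,1,-1);m&=roi
    cn=max(cv2.findContours(m,cv2.RETR_EXTERNAL,cv2.CHAIN_APPROX_NONE)[0],key=cv2.contourArea)
    p=plane(n,cn.reshape(-1,2),.040)
    f=least_squares(lambda q:np.hypot(p[:,0]-q[0],p[:,1]-q[1])-q[2],[.548,-.078,.095],loss="soft_l1",f_scale=.002)
    print(n,f.x,len(p)); c=f.x[:2]; cs.append(c)
    r=np.hypot(*(p-c).T)-f.x[2]; a=np.degrees(np.arctan2(p[:,1]-c[1],p[:,0]-c[0]))%360
    b=r>.005; print("bulge", [(round(x),round(y*1e3,1)) for x,y in zip(a[b],r[b])][::3])
c=np.mean(cs,0);print(c)
# nuts in top at z~.018 (top) 
q=lambda u,v:(.02,cs[0]) 
for (rr,cc) in [(175,405),(225,437),(245,385),(283,443)]:
    pass
i=np.load("top.npy")
# polar views about c: cover plane and pocket plane
for n in("top","side"):
  i=np.load(n+".npy")
  rows=[]
  for z in(.039,.018,.033):
    A=np.radians(np.arange(0,360,.5));R=np.linspace(.03,.1,80)
    AA,RR=np.meshgrid(A,R);cc=cs[0 if n=="top" else 1]
    uv=proj(n,np.stack([cc[0]+RR*np.cos(AA),cc[1]+RR*np.sin(AA),0*AA+z],-1)).reshape(80,720,2).astype(np.float32)
    im=np.ascontiguousarray(np.clip((cv2.remap(i,uv[...,0],uv[...,1],cv2.INTER_CUBIC)-128)*1.8+150,0,255).astype(np.uint8))
    for a in range(0,360,30): cv2.putText(im,str(a),(a*2,10),0,.35,(0,0,255));cv2.line(im,(a*2,12),(a*2,18),(0,0,255))
    rows.append(im)
  cv2.imwrite(f"pics/pol_{n}.png",np.vstack(rows))
s=arm.read_state()
from scipy.spatial.transform import Rotation as Ro
R=Ro.from_quat(np.roll(s["tool_rot"],-1)).as_matrix();print(R.round(3))
E
```

```text
top [ 0.54800816 -0.07470475  0.09448819] 210
bulge []
side [ 0.54758672 -0.08088104  0.09264888] 224
bulge [(148, np.float64(5.9))]
[ 0.54779744 -0.0777929 ]
[[ 0.     0.443  0.897]
 [-0.     0.897 -0.443]
 [-1.     0.     0.   ]]
```

View pics/pol_top.png

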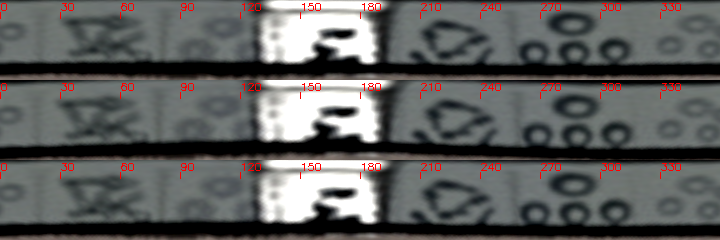

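View pics/pol_side.png

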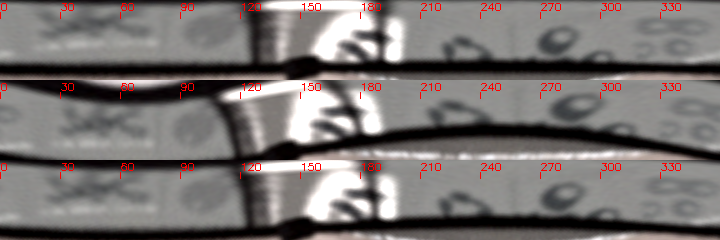

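Measured: axis at about (0.548, -0.078), opening and tab at about 157°, nut pocket centre at about 287°. Anticlockwise is the short way, about 130°. I'll shut the fingers and turn the tool so the finger back faces the tab.

```bash
cat > go.py <<'E'
from h import *
import sys
from scipy.spatial.transform import Rotation as Ro
C=np.array([.5478,-.0778])
def pose(th,gap=21.5,r=88,z=.062):
    a=np.radians(th);rr=np.array([np.cos(a),np.sin(a)]);t=np.array([-rr[1],rr[0]])
    p=np.r_[C+(r*rr-gap*t)/1e3,z]
    R=np.c_[[0,0,-1],np.r_[t,0],np.r_[rr,0]]
    return p,R
def delta(s,p,R):
    R0=Ro.from_quat(np.roll(s["tool_rot"],-1)).as_matrix()
    return (R0.T@(p-s["ee_pos"])*1e3).round(1), np.degrees(Ro.from_matrix(R0.T@R).as_rotvec()).round(1)
if __name__=="__main__":
    s=arm.read_state();th=float(sys.argv[1]);z=float(sys.argv[2])
    print(delta(s,*pose(th,z=z)),s["t"],s["ft_force"].round(1),s["joint_pos"].round(2))
E
W='{"wx":7},{"wx":7},{"wx":7},{"wx":7},{"wx":7},{"wx":7},{"wx":7},{"wx":7},{"wx":7},{"wx":7},{"wx":7},{"wx":7}'
python3 -m handwheel '[{"wx":7},{"wx":7},{"wx":7},{"wx":7},{"wx":7},{"wx":7},{"wx":7},{"wx":7},{"wx":7},{"wx":7},{"wx":7},{"wx":7}]' 1 20
python3 -m handwheel '[{"wx":7},{"wx":7},{"wx":7},{"wx":7},{"wx":7},{"wx":7},{"wx":7},{"wx":7},{"wx":7},{"wx":7},{"wx":7},{"wx":7}]'
python3 go.py 135 0.15
```

```text
(array([ 102.7, -303.6,  449.1]), array([-161.3,    0. ,    0. ])) 0.7 [-0.3  0.3 -0.4] [ 0.89  0.31  1.5  -0.    1.33 -0.22]validation failed for argument at $[0]...
validation failed for argument at $[0]...
```

```bash
python3 -m handwheel '[{"dx":0,"dy":0,"dz":0,"wx":7,"wy":0,"wz":0},{"dx":0,"dy":0,"dz":0,"wx":7,"wy":0,"wz":0},{"dx":0,"dy":0,"dz":0,"wx":7,"wy":0,"wz":0},{"dx":0,"dy":0,"dz":0,"wx":7,"wy":0,"wz":0},{"dx":0,"dy":0,"dz":0,"wx":7,"wy":0,"wz":0},{"dx":0,"dy":0,"dz":0,"wx":7,"wy":0,"wz":0},{"dx":0,"dy":0,"dz":0,"wx":7,"wy":0,"wz":0},{"dx":0,"dy":0,"dz":0,"wx":7,"wy":0,"wz":0},{"dx":0,"dy":0,"dz":0,"wx":7,"wy":0,"wz":0},{"dx":0,"dy":0,"dz":0,"wx":7,"wy":0,"wz":0},{"dx":0,"dy":0,"dz":0,"wx":7,"wy":0,"wz":0},{"dx":0,"dy":0,"dz":0,"wx":7,"wy":0,"wz":0}]' 1 20
python3 go.py 135 0.15
```

```text
t: 1.7
ee_pos: [0.2325, 0.4707, 0.2528]
tool_rot: [-0.394, -0.587, -0.394, 0.587]
ft_force: [1.0, -0.3, 0.1]
grip_width: 0.0104
(array([102.7, 426.5, 334.6]), array([112.8,   0. ,   0. ])) 1.7 [ 1.  -0.3  0.1] [0.89 0.31 1.5  0.   1.33 1.28]
```

```bash
python3 -m handwheel '[{"dx":0,"dy":0,"dz":0,"wx":7,"wy":0,"wz":0},{"dx":0,"dy":0,"dz":0,"wx":7,"wy":0,"wz":0},{"dx":0,"dy":0,"dz":0,"wx":7,"wy":0,"wz":0},{"dx":0,"dy":0,"dz":0,"wx":7,"wy":0,"wz":0},{"dx":0,"dy":0,"dz":0,"wx":7,"wy":0,"wz":0},{"dx":0,"dy":0,"dz":0,"wx":7,"wy":0,"wz":0},{"dx":0,"dy":0,"dz":0,"wx":7,"wy":0,"wz":0},{"dx":0,"dy":0,"dz":0,"wx":7,"wy":0,"wz":0}]'
python3 go.py 135 0.15
```

```text
t: 2.37
ee_pos: [0.2324, 0.4707, 0.2528]
tool_rot: [-0.065, -0.704, -0.065, 0.704]
ft_force: [-0.9, -1.1, -0.2]
grip_width: 0.0004
(array([ 102.8,  512. , -178.2]), array([55.5,  0. ,  0. ])) 2.3667 [-0.9 -1.1 -0.2] [0.89 0.31 1.5  0.   1.33 2.28]
```

```bash
python3 -m handwheel '[{"dx":0,"dy":36,"dz":-12.5,"wx":0,"wy":0,"wz":0},{"dx":0,"dy":36,"dz":-12.5,"wx":0,"wy":0,"wz":0},{"dx":0,"dy":36,"dz":-12.5,"wx":0,"wy":0,"wz":0},{"dx":0,"dy":36,"dz":-12.5,"wx":0,"wy":0,"wz":0},{"dx":0,"dy":36,"dz":-12.5,"wx":0,"wy":0,"wz":0},{"dx":0,"dy":36,"dz":-12.5,"wx":0,"wy":0,"wz":0},{"dx":0,"dy":36,"dz":-12.5,"wx":0,"wy":0,"wz":0},{"dx":0,"dy":36,"dz":-12.5,"wx":0,"wy":0,"wz":0},{"dx":0,"dy":36,"dz":-12.5,"wx":0,"wy":0,"wz":0},{"dx":0,"dy":36,"dz":-12.5,"wx":0,"wy":0,"wz":0},{"dx":0,"dy":36,"dz":-12.5,"wx":0,"wy":0,"wz":0},{"dx":0,"dy":0,"dz":0,"wx":0,"wy":0,"wz":0}]'
python3 go.py 135 0.15
```

```text
t: 3.37
ee_pos: [0.4435, 0.0886, 0.2531]
tool_rot: [0.063, 0.706, 0.063, -0.703]
ft_force: [-0.5, -0.0, 0.1]
grip_width: 0.0005
(array([103.2,  97.8, -40.1]), array([55.2, -0.2,  0.1])) 3.3667 [-0.5 -0.   0.1] [-0.06  0.15  1.7   0.    1.28  1.33]
```

```bash
python3 -m handwheel '[{"dx":0,"dy":33,"dz":-13,"wx":0,"wy":0,"wz":0},{"dx":0,"dy":33,"dz":-13,"wx":0,"wy":0,"wz":0},{"dx":0,"dy":32,"dz":-13,"wx":0,"wy":0,"wz":0},{"dx":10,"dy":0,"dz":0,"wx":7,"wy":0,"wz":0},{"dx":10,"dy":0,"dz":0,"wx":7,"wy":0,"wz":0},{"dx":10,"dy":0,"dz":0,"wx":7,"wy":0,"wz":0},{"dx":10,"dy":0,"dz":0,"wx":7,"wy":0,"wz":0},{"dx":10,"dy":0,"dz":0,"wx":7,"wy":0,"wz":0},{"dx":10,"dy":0,"dz":0,"wx":7,"wy":0,"wz":0},{"dx":10,"dy":0,"dz":0,"wx":7,"wy":0,"wz":0},{"dx":10,"dy":0,"dz":0,"wx":6,"wy":0,"wz":0},{"dx":0,"dy":0,"dz":0,"wx":0,"wy":0,"wz":0}]'
python3 go.py 135 0.062
python3 - <<'E'
from h import *
cv2.imwrite("pics/s1.png",arm.grab_frame("side")); i=arm.grab_frame("top");cv2.imwrite("pics/t1.png",i)
a=cv2.imread("pics/s1.png")[150:330,230:470];cv2.imwrite("pics/s1z.png",cv2.resize(a,None,fx=3.2,fy=3.2,interpolation=2))
E
```

```text
t: 4.37
ee_pos: [0.5021, -0.0045, 0.1701]
tool_rot: [-0.28, 0.652, -0.277, -0.648]
ft_force: [-0.6, 0.2, 0.4]
grip_width: 0.0001
(array([108.1,  -1.2,   4.2]), array([-1.4, -0.2,  0.3])) 4.3667 [-0.6  0.2  0.4] [-0.24  0.34  1.69  0.    1.11  2.13]
```

View pics/s1z.png

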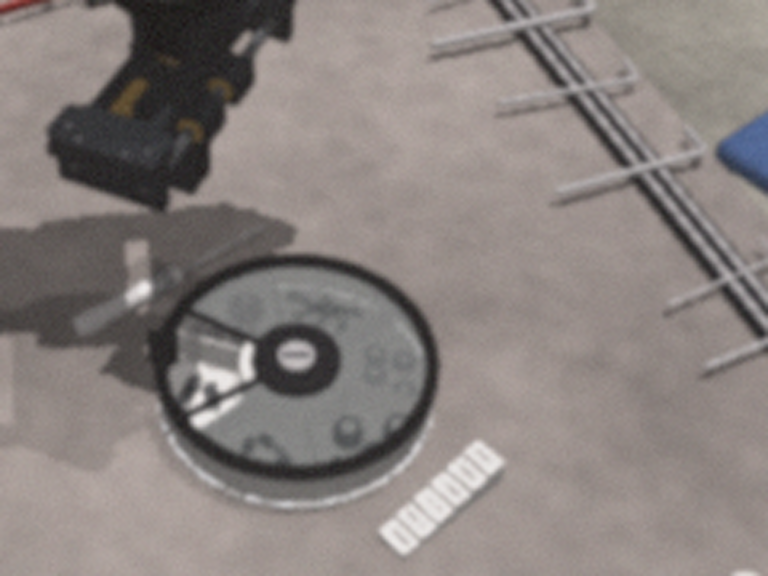

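The gripper is up and left of the tab (tab at about (163,347) in this crop). I'll descend partway and check clearance.

```bash
python3 -m handwheel '[{"dx":20,"dy":0,"dz":1,"wx":-1,"wy":0,"wz":0},{"dx":20,"dy":0,"dz":1,"wx":0,"wy":0,"wz":0},{"dx":20,"dy":0,"dz":1,"wx":0,"wy":0,"wz":0},{"dx":15,"dy":0,"dz":1,"wx":0,"wy":0,"wz":0},{"dx":0,"dy":0,"dz":0,"wx":0,"wy":0,"wz":0}]'
python3 go.py 135 0.062
python3 - <<'E'
from h import *
a=arm.grab_frame("side")[170:320,210:410];b=arm.grab_frame("top")[180:300,263:423]
cv2.imwrite("pics/z2.png",np.vstack([cv2.resize(a,(400,300),interpolation=2),cv2.resize(b,(400,300),interpolation=2)]))
E
```

```text
t: 4.88
ee_pos: [0.5038, -0.0016, 0.0995]
tool_rot: [-0.266, 0.662, -0.262, -0.649]
ft_force: [-0.4, -1.0, -0.1]
grip_width: 0.0003
(array([37.4,  1.7,  3.6]), array([ 1.1, -0.8,  0.7])) 4.8833 [-0.4 -1.  -0.1] [-0.24  0.44  1.76  0.    0.92  2.1 ]
```

View pics/z2.png

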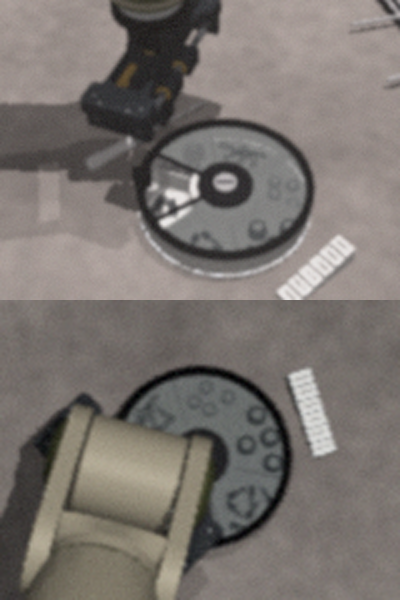

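```bash
python3 -m handwheel '[{"dx":13,"dy":1,"dz":2,"wx":1,"wy":-0.8,"wz":0.7},{"dx":12,"dy":0,"dz":1,"wx":0,"wy":0,"wz":0},{"dx":12,"dy":0,"dz":0,"wx":0,"wy":0,"wz":0},{"dx":0,"dy":0,"dz":0,"wx":0,"wy":0,"wz":0}]'
python3 go.py 135 0.062
python3 - <<'E'
from h import *
s=arm.read_state();print(proj("side",[s["ee_pos"]-[0,0,.014],[.5478+.088*np.cos(2.74),-.0778+.088*np.sin(2.74),.067]]))
a=arm.grab_frame("side")[170:320,210:410]
cv2.imwrite("pics/z3.png",cv2.resize(a,(800,600),interpolation=2))
E
```

```text
t: 5.32
ee_pos: [0.5051, -0.0011, 0.0669]
tool_rot: [-0.271, 0.657, -0.27, -0.65]
ft_force: [-0.5, 1.3, -1.4]
grip_width: 0.0006
(array([4.8, 2.6, 3.6]), array([ 0.1, -0.5,  0.3])) 5.3167 [-0.5  1.3 -1.4] [-0.23  0.5   1.77 -0.    0.86  2.12]
[[290.63376882 237.69992583]
 [279.69596469 252.2104573 ]]
```

View pics/z3.png

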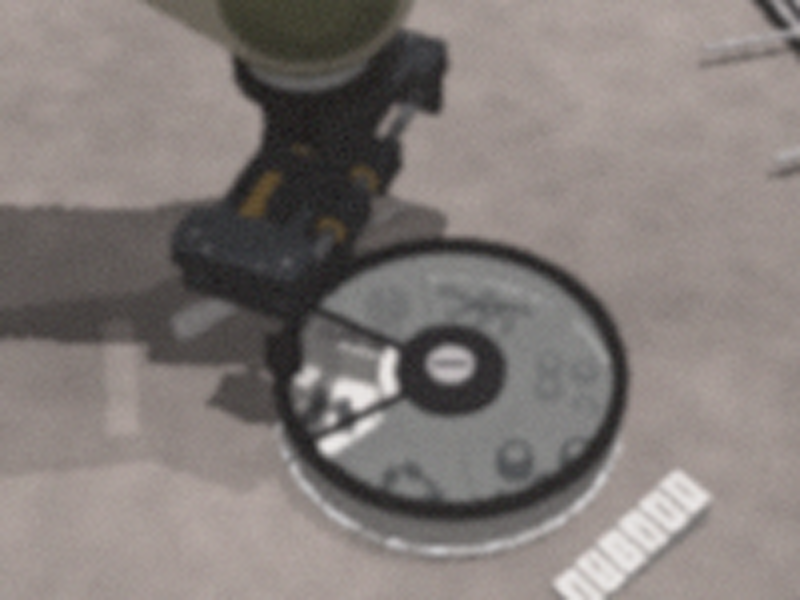

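```bash
python3 -m handwheel '[{"dx":3,"dy":5,"dz":3,"wx":-2,"wy":-0.5,"wz":0},{"dx":2,"dy":4,"dz":2,"wx":-2,"wy":0,"wz":0},{"dx":1,"dy":3,"dz":1,"wx":-2,"wy":0,"wz":0},{"dx":0,"dy":3,"dz":1,"wx":-2,"wy":0,"wz":0},{"dx":0,"dy":3,"dz":1,"wx":-2,"wy":0,"wz":0},{"dx":0,"dy":3,"dz":1,"wx":-2,"wy":0,"wz":0}]'
python3 go.py 147 0.062
```

```text
t: 5.87
ee_pos: [0.4879, -0.012, 0.0669]
tool_rot: [-0.199, 0.683, -0.196, -0.675]
ft_force: [-0.2, 1.1, -1.0]
grip_width: 0.0005
(array([4.8, 1.1, 2. ]), array([ 0.6, -0.5,  0.4])) 5.8667 [-0.2  1.1 -1. ] [-0.27  0.47  1.82  0.01  0.84  1.86]
```

```bash
python3 -m handwheel '[{"dx":5,"dy":3.5,"dz":2,"wx":-2,"wy":0,"wz":0},{"dx":3,"dy":3.5,"dz":1.5,"wx":-2,"wy":0,"wz":0},{"dx":2,"dy":3,"dz":1,"wx":-2,"wy":0,"wz":0},{"dx":0,"dy":3,"dz":1,"wx":-2,"wy":0,"wz":0}]'
python3 go.py 155 0.062
python3 -m handwheel '[{"dx":0,"dy":3.5,"dz":1,"wx":-2,"wy":0,"wz":0},{"dx":0,"dy":3,"dz":1,"wx":-2,"wy":0,"wz":0},{"dx":0,"dy":3,"dz":1,"wx":-2,"wy":0,"wz":0},{"dx":0,"dy":3,"dz":1,"wx":-2,"wy":0,"wz":0}]'
python3 go.py 163 0.062
python3 - <<'E'
from h import *
a=arm.grab_frame("side")[170:320,210:410]
cv2.imwrite("pics/z4.png",cv2.resize(a,(800,600),interpolation=2))
E
```

```text
t: 6.2
ee_pos: [0.4788, -0.0216, 0.0606]
tool_rot: [-0.148, 0.698, -0.146, -0.686]
ft_force: [-0.1, -0.3, -0.6]
grip_width: 0.0005
(array([-1.4,  0.2,  1.7]), array([ 1.1, -0.9,  0.4])) 6.2 [-0.1 -0.3 -0.6] [-0.29  0.46  1.86  0.01  0.8   1.69]
t: 6.53
ee_pos: [0.4723, -0.033, 0.0644]
tool_rot: [-0.095, 0.709, -0.095, -0.693]
ft_force: [0.1, 0.5, 0.6]
grip_width: 0.0005
(array([ 2.4, -0.7,  2.8]), array([ 1.5, -1.3,  0.2])) 6.5333 [0.1 0.5 0.6] [-0.32  0.44  1.87  0.01  0.8   1.52]
```

View pics/z4.png

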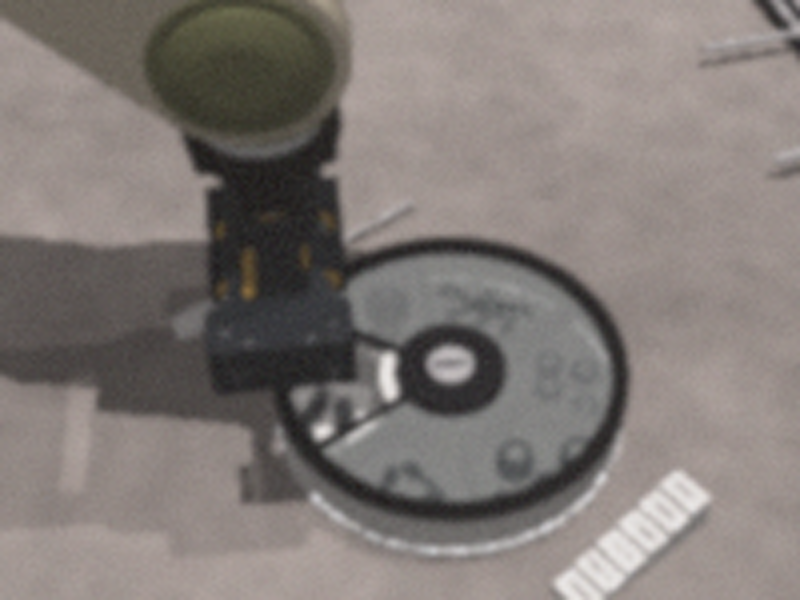

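The opening's lower edge has moved from about (310,435) to (322,447), so the tab is being pushed. I'll carry on in small steps.

```bash
python3 -m handwheel '[{"dx":1,"dy":3,"dz":2,"wx":-1.5,"wy":-0.5,"wz":0},{"dx":1,"dy":3.3,"dz":2,"wx":-1.7,"wy":-0.5,"wz":0},{"dx":0,"dy":3.3,"dz":1.4,"wx":-1.7,"wy":-0.3,"wz":0},{"dx":0,"dy":3.3,"dz":1.2,"wx":-1.7,"wy":0,"wz":0},{"dx":0,"dy":3.3,"dz":1.2,"wx":-1.7,"wy":0,"wz":0},{"dx":0,"dy":3.3,"dz":1.2,"wx":-2,"wy":0,"wz":0}]'
python3 go.py 175 0.062
python3 -m handwheel '[{"dx":0,"dy":3.3,"dz":1.2,"wx":-2,"wy":0,"wz":0},{"dx":0,"dy":3.3,"dz":1.2,"wx":-2,"wy":0,"wz":0},{"dx":0,"dy":3.3,"dz":1.2,"wx":-2,"wy":0,"wz":0},{"dx":0,"dy":3.3,"dz":1.2,"wx":-2,"wy":0,"wz":0}]'
python3 go.py 183 0.062
python3 - <<'E'
from h import *
a=arm.grab_frame("side")[170:320,210:410]
cv2.imwrite("pics/z5.png",cv2.resize(a,(600,450),interpolation=2))
E
```

```text
t: 7.08
ee_pos: [0.4622, -0.0503, 0.0668]
tool_rot: [-0.032, 0.709, -0.03, -0.704]
ft_force: [0.9, 2.9, -0.5]
grip_width: 0.0006
(array([ 4.8, -1.6,  0.4]), array([ 0. , -0.4,  0.2])) 7.0833 [ 0.9  2.9 -0.5] [-0.36  0.43  1.89  0.01  0.82  1.29]
t: 7.42
ee_pos: [0.4582, -0.0628, 0.0692]
tool_rot: [0.019, 0.71, 0.021, -0.703]
ft_force: [-0.4, 1.5, -1.8]
grip_width: 0.0005
(array([ 7.2, -1.8, -0.6]), array([ 0.2, -0.5,  0.2])) 7.4167 [-0.4  1.5 -1.8] [-0.39  0.42  1.89  0.01  0.82  1.11]
```

View pics/z5.png

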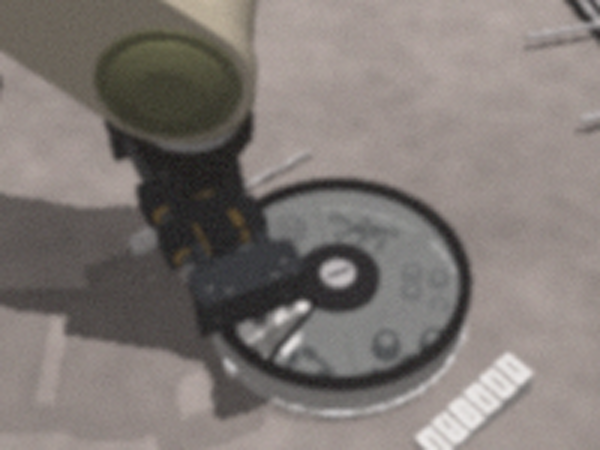

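The opening's edge is now at (275,355) in the crop and the cover is turning. The case hasn't moved. The tip is drifting up, so I'll correct that and continue.

```bash
python3 -m handwheel '[{"dx":3,"dy":3.3,"dz":1,"wx":-2,"wy":-0.3,"wz":0},{"dx":3,"dy":3.3,"dz":1,"wx":-2,"wy":-0.2,"wz":0},{"dx":2,"dy":3.3,"dz":1,"wx":-2,"wy":0,"wz":0},{"dx":1,"dy":3.3,"dz":1,"wx":-2,"wy":0,"wz":0},{"dx":1,"dy":3.3,"dz":1,"wx":-2,"wy":0,"wz":0},{"dx":1,"dy":3.3,"dz":1,"wx":-2,"wy":0,"wz":0}]'
python3 go.py 195 0.062
python3 -m handwheel '[{"dx":1,"dy":3.3,"dz":1,"wx":-2,"wy":0,"wz":0},{"dx":1,"dy":3.3,"dz":1,"wx":-2,"wy":0,"wz":0},{"dx":1,"dy":3.3,"dz":1,"wx":-2,"wy":0,"wz":0},{"dx":1,"dy":3.3,"dz":1,"wx":-2,"wy":0,"wz":0},{"dx":1,"dy":3.3,"dz":1,"wx":-2,"wy":0,"wz":0}]'
python3 go.py 205 0.062
python3 - <<'E'
from h import *
a=arm.grab_frame("side")[170:320,210:410]
cv2.imwrite("pics/z6.png",cv2.resize(a,(600,450),interpolation=2))
E
```

```text
t: 7.97
ee_pos: [0.4576, -0.0834, 0.0623]
tool_rot: [0.094, 0.703, 0.095, -0.699]
ft_force: [-0.2, 1.8, 1.1]
grip_width: 0.0008
(array([ 0.3, -3.6, -0.6]), array([ 0.3, -0.3, -0. ])) 7.9667 [-0.2  1.8  1.1] [-0.43  0.44  1.89  0.    0.81  0.87]
t: 8.38
ee_pos: [0.4606, -0.1011, 0.0606]
tool_rot: [0.156, 0.693, 0.155, -0.686]
ft_force: [0.2, 1.7, 0.6]
grip_width: 0.0004
(array([-1.4, -5.7, -1. ]), array([ 0.4, -0.5, -0.3])) 8.3833 [0.2 1.7 0.6] [-0.47  0.45  1.87  0.01  0.8   0.66]
```

View pics/z6.png

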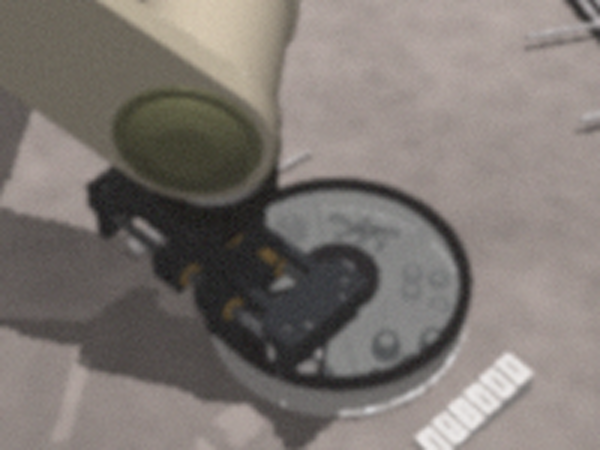

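```bash
python3 -m handwheel '[{"dx":0,"dy":2.6,"dz":1.2,"wx":-2.3,"wy":-0.3,"wz":-0.2},{"dx":0.4,"dy":2.6,"dz":1.2,"wx":-2.3,"wy":-0.2,"wz":-0.2},{"dx":0.5,"dy":2.6,"dz":1.2,"wx":-2.3,"wy":0,"wz":0},{"dx":0.5,"dy":2.6,"dz":1.2,"wx":-2.3,"wy":0,"wz":0},{"dx":0.5,"dy":2.6,"dz":1,"wx":-2.3,"wy":0,"wz":0},{"dx":0.5,"dy":2.6,"dz":1,"wx":-2.3,"wy":0,"wz":0}]'
python3 go.py 218 0.062
python3 -m handwheel '[{"dx":0.5,"dy":2.8,"dz":1,"wx":-2.2,"wy":0,"wz":0},{"dx":0.5,"dy":2.8,"dz":1,"wx":-2.2,"wy":0,"wz":0},{"dx":0.5,"dy":2.8,"dz":1,"wx":-2.2,"wy":0,"wz":0},{"dx":0.5,"dy":2.8,"dz":1,"wx":-2.2,"wy":0,"wz":0},{"dx":0.5,"dy":2.8,"dz":1,"wx":-2.2,"wy":0,"wz":0}]'
python3 go.py 229 0.062
python3 - <<'E'
from h import *
a=arm.grab_frame("side")[170:320,210:410];b=arm.grab_frame("top")[180:300,263:423]
cv2.imwrite("pics/z7.png",np.vstack([cv2.resize(a,(400,300),interpolation=2),cv2.resize(b,(400,300),interpolation=2)]))
E
```

```text
t: 8.93
ee_pos: [0.4648, -0.1185, 0.0611]
tool_rot: [0.237, 0.667, 0.237, -0.666]
ft_force: [0.4, 0.4, -0.2]
grip_width: 0.0002
(array([-0.9, -2.5, -2.5]), array([ 1.2, -0.1, -0.1])) 8.9333 [ 0.4  0.4 -0.2] [-0.49  0.47  1.84  0.    0.83  0.39]
t: 9.35
ee_pos: [0.4726, -0.1326, 0.0611]
tool_rot: [0.301, 0.642, 0.298, -0.64]
ft_force: [-0.7, 0.4, -0.5]
grip_width: 0.0005
(array([-0.9, -0.6, -2.7]), array([ 1.1, -0.1, -0.3])) 9.35 [-0.7  0.4 -0.5] [-0.51  0.49  1.81 -0.    0.84  0.18]
```

View pics/z7.png

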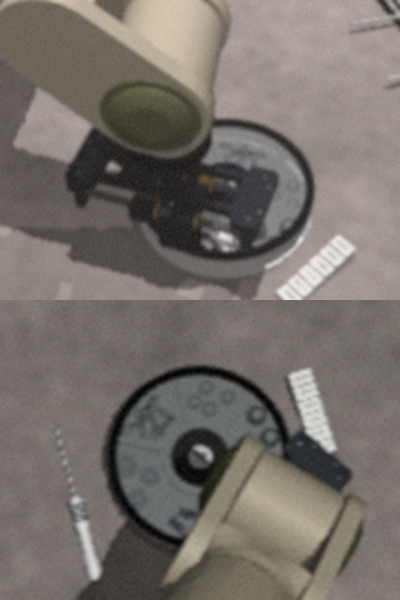

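The left sector is now covered and the bright opening shows at (220,235) in the upper half, one click short of the nuts. I'll push through the last half step.

```bash
python3 -m handwheel '[{"dx":0.4,"dy":2.9,"dz":0.6,"wx":-2,"wy":0,"wz":0},{"dx":0.4,"dy":2.9,"dz":0.6,"wx":-2,"wy":0,"wz":0},{"dx":0.4,"dy":2.9,"dz":0.6,"wx":-2,"wy":0,"wz":0},{"dx":0.4,"dy":2.9,"dz":0.7,"wx":-2,"wy":0,"wz":0},{"dx":0.4,"dy":2.9,"dz":0.7,"wx":-2,"wy":0,"wz":0},{"dx":0.4,"dy":2.9,"dz":0.8,"wx":-2,"wy":0,"wz":0}]'
python3 go.py 241 0.062
python3 -m handwheel '[{"dx":0.4,"dy":3,"dz":0.8,"wx":-2,"wy":0,"wz":0},{"dx":0.4,"dy":3,"dz":0.8,"wx":-2,"wy":0,"wz":0},{"dx":0.4,"dy":3,"dz":0.8,"wx":-2,"wy":0,"wz":0},{"dx":0.4,"dy":3,"dz":0.8,"wx":-2,"wy":0,"wz":0},{"dx":0.4,"dy":3,"dz":0.8,"wx":-2,"wy":0,"wz":0}]'
python3 go.py 251 0.062
python3 -m handwheel '[{"dx":0.4,"dy":3,"dz":0.8,"wx":-2,"wy":0,"wz":0},{"dx":0.4,"dy":3,"dz":0.8,"wx":-2,"wy":0,"wz":0},{"dx":0.4,"dy":3,"dz":0.8,"wx":-2,"wy":0,"wz":0},{"dx":0.4,"dy":3,"dz":0.8,"wx":-2,"wy":0,"wz":0}]'
python3 go.py 259 0.062
python3 - <<'E'
from h import *
a=arm.grab_frame("side")[170:320,210:410];b=arm.grab_frame("top")[180:300,263:423]
cv2.imwrite("pics/z8.png",np.vstack([cv2.resize(a,(400,300),interpolation=2),cv2.resize(b,(400,300),interpolation=2)]))
E
```

```text
t: 9.95
ee_pos: [0.4827, -0.1443, 0.0602]
tool_rot: [-0.362, -0.607, -0.362, 0.608]
ft_force: [-3.4, 0.1, 2.1]
grip_width: 0.0006
(array([-1.8,  3.2, -1.7]), array([0.6, 0.1, 0.1])) 9.95 [-3.4  0.1  2.1] [-0.52  0.51  1.77 -0.    0.86 -0.03]
t: 10.37
ee_pos: [0.4939, -0.1535, 0.0598]
tool_rot: [-0.411, -0.573, -0.413, 0.576]
ft_force: [-1.6, -1.4, 0.3]
grip_width: 0.0006
(array([-2.3,  4.8, -1. ]), array([0.3, 0.2, 0.3])) 10.3667 [-1.6 -1.4  0.3] [-0.53  0.54  1.73 -0.    0.88 -0.2 ]
t: 10.7
ee_pos: [0.5043, -0.1596, 0.0593]
tool_rot: [-0.449, -0.543, -0.451, 0.548]
ft_force: [-2.0, -0.5, 0.8]
grip_width: 0.0
(array([-2.7,  5.5, -0.5]), array([0.1, 0.2, 0.4])) 10.7 [-2.  -0.5  0.8] [-0.53  0.56  1.69 -0.01  0.9  -0.33]
```

View pics/z8.png

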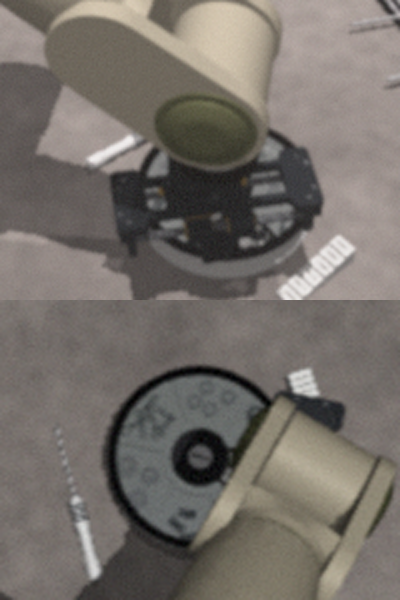

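```bash
python3 -m handwheel '[{"dx":0,"dy":3.3,"dz":0.8,"wx":-1.8,"wy":0,"wz":0},{"dx":0,"dy":3.3,"dz":0.8,"wx":-1.8,"wy":0,"wz":0},{"dx":0,"dy":3.3,"dz":0.8,"wx":-1.8,"wy":0,"wz":0},{"dx":0,"dy":3.3,"dz":0.8,"wx":-1.8,"wy":0,"wz":0}]'
python3 go.py 266 0.062
python3 -m handwheel '[{"dx":0,"dy":3.3,"dz":0.8,"wx":-1.8,"wy":0,"wz":0},{"dx":0,"dy":3.3,"dz":0.8,"wx":-1.8,"wy":0,"wz":0},{"dx":0,"dy":3,"dz":0.8,"wx":-1.8,"wy":0,"wz":0}]'
python3 go.py 271 0.062
python3 - <<'E'
from h import *
a=arm.grab_frame("side")[170:320,210:410];b=arm.grab_frame("top")[180:300,263:423]
cv2.imwrite("pics/z9.png",np.vstack([cv2.resize(a,(400,300),interpolation=2),cv2.resize(b,(400,300),interpolation=2)]))
E
```

```text
t: 11.13
ee_pos: [0.5162, -0.1638, 0.0595]
tool_rot: [-0.48, -0.515, -0.483, 0.521]
ft_force: [-1.3, -0.0, 0.2]
grip_width: 0.0002
(array([-2.6,  4. , -0. ]), array([-0.2,  0.1,  0.5])) 11.1333 [-1.3 -0.   0.2] [-0.52  0.58  1.65 -0.01  0.92 -0.44]
t: 11.38
ee_pos: [0.5253, -0.1662, 0.0596]
tool_rot: [0.502, 0.493, 0.507, -0.499]
ft_force: [-0.1, -0.8, 0.4]
grip_width: 0.0009
(array([-2.4,  2.5,  0. ]), array([-0. ,  0.1,  0.6])) 11.3833 [-0.1 -0.8  0.4] [-0.52  0.6   1.62 -0.01  0.93 -0.53]
```

View pics/z9.png

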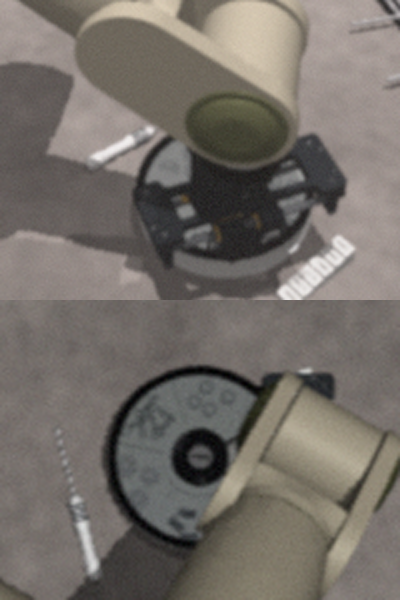

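The force has dropped to about zero, so the cover has run on. I'll back off, lift clear and look.

```bash
python3 -m handwheel '[{"dx":0,"dy":-5,"dz":0,"wx":0,"wy":0,"wz":0},{"dx":0,"dy":-8,"dz":0,"wx":0,"wy":0,"wz":0},{"dx":-10,"dy":-3,"dz":0,"wx":0,"wy":0,"wz":0},{"dx":-25,"dy":0,"dz":0,"wx":0,"wy":0,"wz":0},{"dx":-35,"dy":0,"dz":0,"wx":0,"wy":0,"wz":0},{"dx":-35,"dy":0,"dz":0,"wx":0,"wy":0,"wz":0},{"dx":-35,"dy":-30,"dz":0,"wx":0,"wy":0,"wz":0},{"dx":0,"dy":-38,"dz":0,"wx":0,"wy":0,"wz":0},{"dx":0,"dy":-38,"dz":0,"wx":0,"wy":0,"wz":0},{"dx":0,"dy":-38,"dz":0,"wx":0,"wy":0,"wz":0},{"dx":0,"dy":-38,"dz":0,"wx":0,"wy":0,"wz":0},{"dx":0,"dy":0,"dz":0,"wx":0,"wy":0,"wz":0}]'
python3 - <<'E'
from h import *
for n in("side","top"):
    i=avg(n,4);np.save(n+"2",i);cv2.imwrite(f"pics/f_{n}.png",np.clip(i,0,255).astype(np.uint8))
c=np.array([.548,-.078])
r=np.hstack([np.clip((rect(n,np.load(n+"2.npy"),c,.039,N=400)-128)*1.6+150,0,255) for n in("top","side")]).astype(np.uint8)
cv2.imwrite("pics/f_r.png",r)
E
```

```text
t: 12.48
ee_pos: [0.3196, -0.1633, 0.2078]
tool_rot: [-0.5, -0.496, -0.502, 0.502]
ft_force: [0.1, -0.4, -0.3]
grip_width: 0.0005
```

View pics/f_r.png

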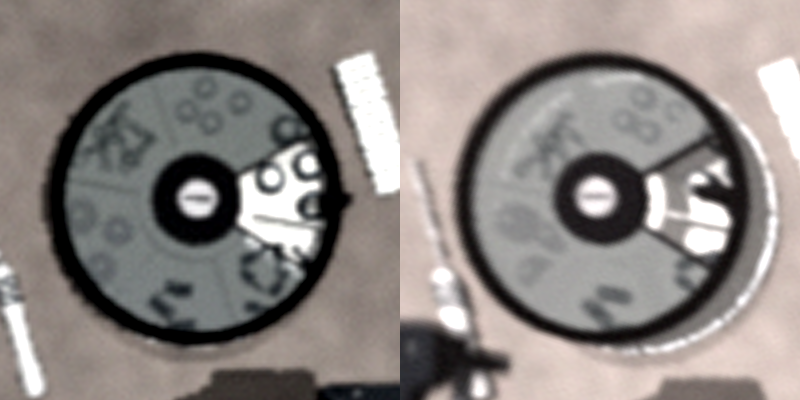

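View pics/f_top.png

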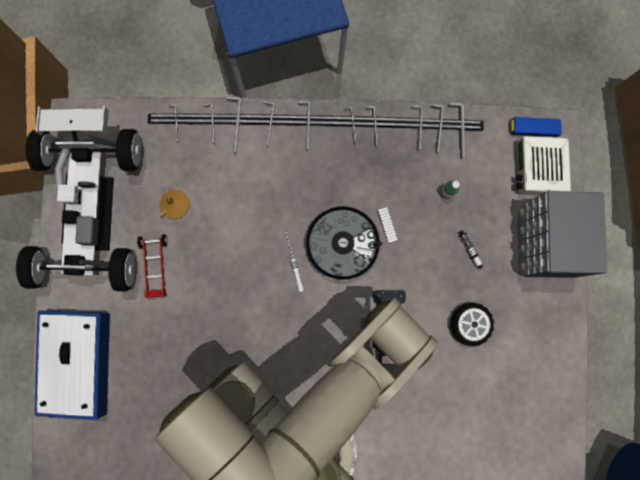

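The opening spans about 239° to 299°, mid about 269° (tab at (345,198)). The nut pocket runs from 257° to 317°, so the cover is still about 18° short. Maybe it hasn't run by itself, or maybe it's moving slowly, so I'll check whether it is.

```bash
cat > look.py <<'E'
from h import *
import sys
c=np.array([.548,-.078])
r=np.hstack([np.clip((rect(n,avg(n,3),c,.039,N=400)-128)*1.6+150,0,255) for n in("top","side")]).astype(np.uint8)
cv2.imwrite(sys.argv[1],r);print(arm.read_state()["t"])
E
python3 look.py pics/g1.png
```

```text
13.1833
```

View pics/g1.png

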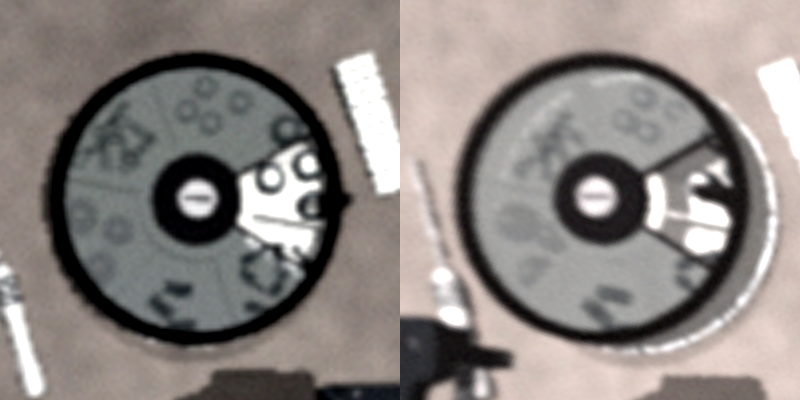

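It isn't moving, so it's stuck at about 269°. I'll go back in behind the tab and push it the rest of the way.

```bash
python3 go.py 257 0.15; python3 go.py 257 0.062
```

```text
(array([ 56.1, 183.2,  -5.1]), array([13.3,  0.3,  0.4])) 13.1833 [ 0.4 -0.4  0. ] [-0.79 -0.    2.   -0.01  1.15 -0.79]
(array([144.1, 183.8,  -5.5]), array([13.3,  0.3,  0.4])) 13.1833 [ 0.4 -0.4  0. ] [-0.79 -0.    2.   -0.01  1.15 -0.79]
```

```bash
python3 -m handwheel '[{"dx":0,"dy":37,"dz":-1,"wx":0,"wy":0,"wz":0},{"dx":0,"dy":37,"dz":-1,"wx":0,"wy":0,"wz":0},{"dx":0,"dy":36,"dz":-1,"wx":0,"wy":0,"wz":0},{"dx":0,"dy":36,"dz":-1,"wx":0,"wy":0,"wz":0},{"dx":10,"dy":34,"dz":-1,"wx":0,"wy":0,"wz":0},{"dx":15,"dy":0,"dz":0,"wx":6,"wy":0,"wz":0},{"dx":25,"dy":0,"dz":0,"wx":7,"wy":0,"wz":0},{"dx":0,"dy":0,"dz":0,"wx":0,"wy":0,"wz":0}]'
python3 go.py 257 0.062
```

```text
t: 13.85
ee_pos: [0.5137, -0.1578, 0.153]
tool_rot: [-0.44, -0.552, -0.438, 0.557]
ft_force: [-0.6, 0.0, -0.5]
grip_width: 0.0005
(array([91.1, -6. ,  1.8]), array([-0.3,  0.4,  0.2])) 13.85 [-0.6  0.  -0.5] [-0.51  0.44  1.59 -0.01  1.11 -0.28]
```

```bash
python3 -m handwheel '[{"dx":0,"dy":-7,"dz":1.5,"wx":0,"wy":0,"wz":0},{"dx":25,"dy":0,"dz":0,"wx":0,"wy":0,"wz":0},{"dx":25,"dy":0,"dz":0,"wx":0,"wy":0,"wz":0},{"dx":25,"dy":0,"dz":0,"wx":0,"wy":0,"wz":0},{"dx":12,"dy":0,"dz":0,"wx":0,"wy":0,"wz":0},{"dx":0,"dy":0,"dz":0,"wx":0,"wy":0,"wz":0}]'
python3 go.py 257 0.062
```

```text
t: 14.35
ee_pos: [0.5054, -0.16, 0.0705]
tool_rot: [-0.448, -0.548, -0.441, 0.552]
ft_force: [-0.5, -0.8, 0.6]
grip_width: 0.0006
(array([ 8.5,  1.3, -1.7]), array([ 0.9,  0.6, -0.2])) 14.35 [-0.5 -0.8  0.6] [-0.52  0.54  1.69 -0.01  0.91 -0.31]
```

Down, with no contact yet. Now I'll push in gentle 2° rows.

```bash
python3 -m handwheel '[{"dx":5,"dy":3,"dz":0,"wx":-1,"wy":0.3,"wz":0},{"dx":3,"dy":3,"dz":0,"wx":-2,"wy":0.3,"wz":0},{"dx":2,"dy":3,"dz":0.7,"wx":-2,"wy":0,"wz":0},{"dx":1,"dy":3,"dz":0.7,"wx":-2,"wy":0,"wz":0},{"dx":0,"dy":3,"dz":0.7,"wx":-2,"wy":0,"wz":0},{"dx":0,"dy":3,"dz":0.7,"wx":-2,"wy":0,"wz":0}]'
python3 go.py 269 0.062
python3 -m handwheel '[{"dx":0,"dy":3,"dz":0.8,"wx":-2,"wy":0,"wz":0},{"dx":0,"dy":3,"dz":0.8,"wx":-2,"wy":0,"wz":0},{"dx":0,"dy":3,"dz":0.8,"wx":-2,"wy":0,"wz":0}]'
python3 go.py 275 0.062
python3 -m handwheel '[{"dx":0,"dy":3,"dz":0.8,"wx":-2,"wy":0,"wz":0},{"dx":0,"dy":3,"dz":0.8,"wx":-2,"wy":0,"wz":0},{"dx":0,"dy":3,"dz":0.8,"wx":-2,"wy":0,"wz":0}]'
python3 go.py 281 0.062
python3 -m handwheel '[{"dx":0,"dy":3,"dz":0.8,"wx":-2,"wy":0,"wz":0},{"dx":0,"dy":3,"dz":0.8,"wx":-2,"wy":0,"wz":0}]'
python3 go.py 285 0.062
python3 - <<'E'
from h import *
a=arm.grab_frame("side")[170:320,210:410];b=arm.grab_frame("top")[180:300,263:423]
cv2.imwrite("pics/z10.png",np.vstack([cv2.resize(a,(400,300),interpolation=2),cv2.resize(b,(400,300),interpolation=2)]))
E
```

```text
t: 14.85
ee_pos: [0.5238, -0.168, 0.0706]
tool_rot: [0.505, 0.501, 0.497, -0.497]
ft_force: [0.2, 0.3, -0.6]
grip_width: 0.0006
(array([ 8.6,  0.8, -2.6]), array([ 1.2,  0.3, -0.7])) 14.85 [ 0.2  0.3 -0.6] [-0.52  0.57  1.63  0.    0.93 -0.53]
t: 15.1
ee_pos: [0.5338, -0.1716, 0.0776]
tool_rot: [0.536, 0.471, 0.523, -0.467]
ft_force: [-0.1, 0.2, 0.4]
grip_width: 0.0001
(array([15.5,  0.5, -4.4]), array([ 1.9,  0.6, -1. ])) 15.1 [-0.1  0.2  0.4] [-0.52  0.58  1.6   0.    0.95 -0.64]
t: 15.35
ee_pos: [0.544, -0.1742, 0.0849]
tool_rot: [0.565, 0.439, 0.547, -0.435]
ft_force: [0.2, -0.1, 0.8]
grip_width: 0.0007
(array([22.8,  0.4, -6.2]), array([ 2.7,  1. , -1.2])) 15.35 [ 0.2 -0.1  0.8] [-0.52  0.58  1.57  0.    0.97 -0.75]
t: 15.52
ee_pos: [0.5509, -0.1752, 0.0899]
tool_rot: [0.584, 0.416, 0.561, -0.413]
ft_force: [1.0, -0.1, 0.2]
grip_width: 0.0005
(array([27.7,  0.5, -7.5]), array([ 3.2,  1.3, -1.3])) 15.5167 [ 1.  -0.1  0.2] [-0.51  0.58  1.54  0.    0.98 -0.83]
```

View pics/z10.png

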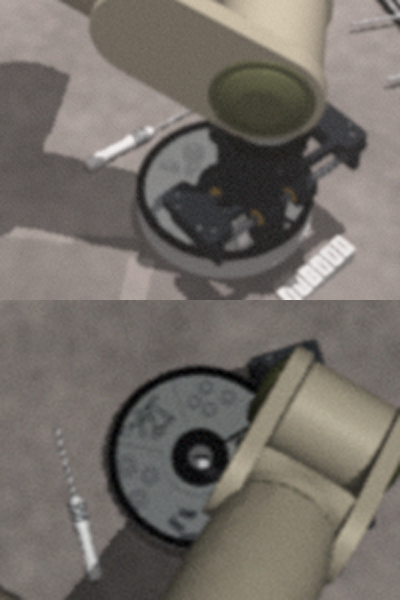

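The tool rose about 2.4 mm per row, so its tips (76 mm up) passed over the tab. I'll raise it a little, go back behind the tab, and hold the height this time.

```bash
python3 -m handwheel '[{"dx":-8,"dy":0,"dz":0,"wx":0,"wy":0,"wz":0},{"dx":0,"dy":-15,"dz":0,"wx":6,"wy":0,"wz":0},{"dx":0,"dy":-15,"dz":0,"wx":6,"wy":0,"wz":0},{"dx":0,"dy":-10,"dz":0,"wx":6,"wy":0,"wz":0},{"dx":0,"dy":-8,"dz":0,"wx":6,"wy":0,"wz":0},{"dx":0,"dy":0,"dz":0,"wx":5,"wy":0,"wz":0},{"dx":0,"dy":0,"dz":0,"wx":0,"wy":0,"wz":0}]'
python3 go.py 257 0.062
```

```text
t: 16.2
ee_pos: [0.5015, -0.1853, 0.1066]
tool_rot: [0.457, 0.556, 0.43, -0.545]
ft_force: [-0.1, -0.4, 0.0]
grip_width: 0.0005
(array([ 44.2,  -1.9, -27.7]), array([ 0.7,  0.7, -2.2])) 16.2 [-0.1 -0.4  0. ] [-0.57  0.48  1.68  0.    0.95 -0.36]
```

```bash
python3 -m handwheel '[{"dx":0,"dy":-2,"dz":-14,"wx":0.5,"wy":0.5,"wz":-2.2},{"dx":0,"dy":-1,"dz":-13,"wx":0,"wy":0,"wz":0},{"dx":15,"dy":0,"dz":0,"wx":0,"wy":0,"wz":0},{"dx":15,"dy":0,"dz":0,"wx":0,"wy":0,"wz":0},{"dx":14,"dy":0,"dz":0,"wx":0,"wy":0,"wz":0},{"dx":4,"dy":0,"dz":0,"wx":0,"wy":0,"wz":0}]'
python3 go.py 257 0.062
python3 look.py pics/g2.png
```

```text
t: 16.7
ee_pos: [0.5066, -0.1566, 0.0631]
tool_rot: [0.45, 0.55, 0.441, -0.548]
ft_force: [0.2, -0.6, -0.2]
grip_width: 0.0006
(array([1.1, 0.8, 1.9]), array([ 1.1,  0.3, -0.7])) 16.7 [ 0.2 -0.6 -0.2] [-0.52  0.55  1.7  -0.    0.88 -0.31]
17.0
```

View pics/g2.png

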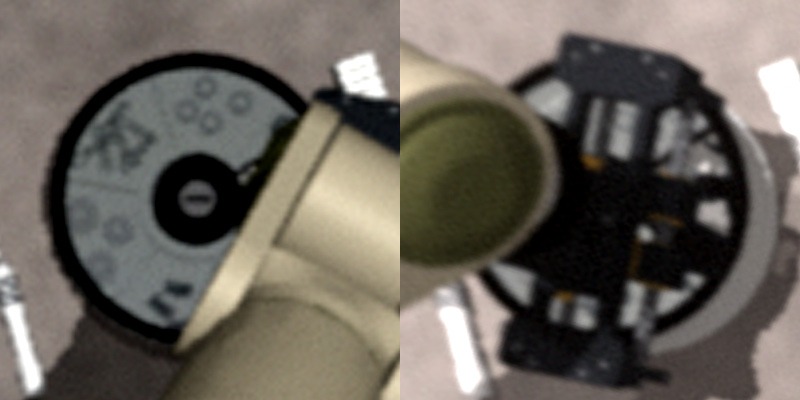

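```bash
python3 -m handwheel '[{"dx":1,"dy":3,"dz":1,"wx":-1.5,"wy":0.2,"wz":-0.5},{"dx":1,"dy":3,"dz":1,"wx":-1.5,"wy":0,"wz":-0.2},{"dx":1,"dy":3,"dz":1,"wx":-1.5,"wy":0,"wz":-0.2}]'
python3 go.py 263 0.062
```

```text
t: 17.25
ee_pos: [0.5165, -0.1627, 0.064]
tool_rot: [-0.468, -0.53, -0.466, 0.532]
ft_force: [-0.1, 0.8, 0.4]
grip_width: 0.0005
(array([ 2. , -0.8, -0.1]), array([-0.3,  0.3, -0. ])) 17.25 [-0.1  0.8  0.4] [-0.52  0.57  1.65 -0.01  0.91 -0.39]
```

```bash
python3 -m handwheel '[{"dx":2,"dy":2.8,"dz":0.8,"wx":-2,"wy":0.2,"wz":0},{"dx":1,"dy":2.8,"dz":0.8,"wx":-2,"wy":0,"wz":0},{"dx":1,"dy":2.8,"dz":0.8,"wx":-2,"wy":0,"wz":0}]'
python3 go.py 269 0.062
```

```text
t: 17.5
ee_pos: [0.526, -0.1668, 0.0613]
tool_rot: [-0.497, -0.504, -0.495, 0.504]
ft_force: [-0.0, 0.3, -0.1]
grip_width: 0.0005
(array([-0.7, -1.2, -1.4]), array([ 0.1,  0.2, -0.1])) 17.5 [-0.   0.3 -0.1] [-0.52  0.59  1.63 -0.    0.92 -0.5 ]
```

```bash
python3 -m handwheel '[{"dx":0.5,"dy":3,"dz":0.6,"wx":-2,"wy":0.2,"wz":0},{"dx":0.5,"dy":3,"dz":0.6,"wx":-2,"wy":0,"wz":0},{"dx":0.5,"dy":3,"dz":0.6,"wx":-2,"wy":0,"wz":0}]'
python3 go.py 275 0.062
```

```text
t: 17.75
ee_pos: [0.5361, -0.1691, 0.0608]
tool_rot: [0.525, 0.476, 0.522, -0.475]
ft_force: [0.6, 0.1, 1.5]
grip_width: 0.0003
(array([-1.3, -1.8, -1.9]), array([ 0.5,  0. , -0.2])) 17.75 [0.6 0.1 1.5] [-0.51  0.61  1.59  0.    0.93 -0.61]
```

```bash
python3 -m handwheel '[{"dx":0.3,"dy":2.8,"dz":0.5,"wx":-2,"wy":0,"wz":0},{"dx":0.3,"dy":2.8,"dz":0.5,"wx":-2,"wy":0,"wz":0},{"dx":0.3,"dy":2.8,"dz":0.5,"wx":-2,"wy":0,"wz":0}]'
python3 go.py 281 0.062
python3 -m handwheel '[{"dx":0.3,"dy":2.5,"dz":0.5,"wx":-2,"wy":0,"wz":0},{"dx":0.3,"dy":2.5,"dz":0.5,"wx":-2,"wy":0,"wz":0}]'
python3 go.py 285 0.062
```

```text
t: 18.0
ee_pos: [0.5456, -0.1701, 0.0609]
tool_rot: [0.551, 0.446, 0.547, -0.444]
ft_force: [-0.3, 0.2, 1.1]
grip_width: 0.0006
(array([-1.1, -1.7, -2.2]), array([ 0.9,  0.1, -0.3])) 18.0 [-0.3  0.2  1.1] [-0.51  0.63  1.56  0.    0.95 -0.72]
t: 18.17
ee_pos: [0.5514, -0.1703, 0.061]
tool_rot: [0.568, 0.425, 0.563, -0.424]
ft_force: [-0.2, -0.5, -0.2]
grip_width: 0.0002
(array([-1. , -1. , -2.3]), array([ 1.2,  0.2, -0.3])) 18.1667 [-0.2 -0.5 -0.2] [-0.5   0.63  1.55  0.    0.95 -0.79]
```

Finger is at about 286° equivalent. I'll back off, lift clear and look.

```bash
python3 -m handwheel '[{"dx":0,"dy":-4,"dz":0,"wx":0,"wy":0,"wz":0},{"dx":0,"dy":-8,"dz":0,"wx":0,"wy":0,"wz":0},{"dx":-15,"dy":-4,"dz":0,"wx":0,"wy":0,"wz":0},{"dx":-30,"dy":0,"dz":0,"wx":0,"wy":0,"wz":0},{"dx":-35,"dy":0,"dz":0,"wx":0,"wy":0,"wz":0},{"dx":-35,"dy":-10,"dz":0,"wx":0,"wy":0,"wz":0},{"dx":-20,"dy":-35,"dz":0,"wx":0,"wy":0,"wz":0},{"dx":0,"dy":-38,"dz":0,"wx":0,"wy":0,"wz":0},{"dx":0,"dy":-38,"dz":0,"wx":0,"wy":0,"wz":0},{"dx":0,"dy":-38,"dz":0,"wx":0,"wy":0,"wz":0},{"dx":0,"dy":-38,"dz":0,"wx":0,"wy":0,"wz":0},{"dx":0,"dy":0,"dz":0,"wx":0,"wy":0,"wz":0}]'
python3 look.py pics/g3.png
```

```text
t: 19.17
ee_pos: [0.3316, -0.2307, 0.2013]
tool_rot: [0.568, 0.425, 0.561, -0.426]
ft_force: [1.3, 0.4, -0.3]
grip_width: 0.0008
19.4667
```

View pics/g3.png

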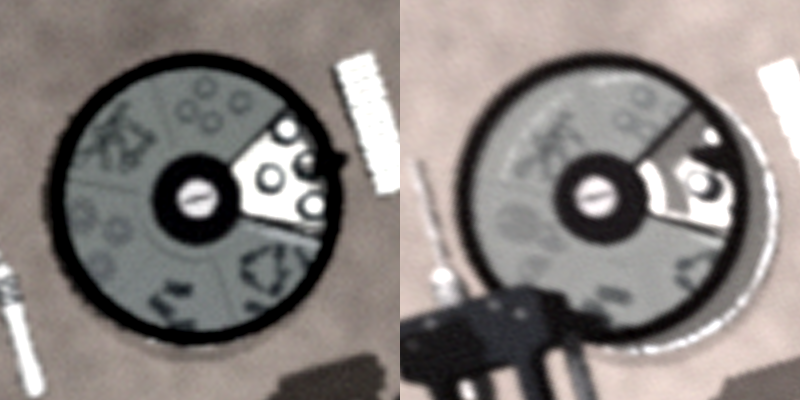

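All four nuts now show in the opening, whose edges are about 253° and 314°. I'll measure more precisely whether it is fully clicked in.

```bash
cat > ang.py <<'E'
from h import *
import sys
i=avg("top",6).astype(np.uint8);g=i.max(2)
m=(g<60).astype(np.uint8);roi=np.zeros_like(m);cv2.circle(roi,(343,242),44,1,-1);m&=roi
cn=max(cv2.findContours(m,cv2.RETR_EXTERNAL,cv2.CHAIN_APPROX_NONE)[0],key=cv2.contourArea)
p=plane("top",cn.reshape(-1,2),.040);e=cv2.minEnclosingCircle(p.astype(np.float32))
from scipy.optimize import least_squares
f=least_squares(lambda q:np.hypot(p[:,0]-q[0],p[:,1]-q[1])-q[2],[.548,-.078,.095],loss="soft_l1",f_scale=.001).x
print("axis",f); cc=f[:2]
r=np.hypot(*(p-cc).T)-f[2];b=r>.004
pt=plane("top",cn.reshape(-1,2)[b],.067)-cc
print("tab angles",np.degrees(np.arctan2(pt[:,1],pt[:,0])).round(1)%360)
rows=[]
for z in(.039,.03):
    A=np.radians(np.arange(225,345,120/780));R=np.linspace(.03,.1,200)
    AA,RR=np.meshgrid(A,R)
    uv=proj("top",np.stack([cc[0]+RR*np.cos(AA),cc[1]+RR*np.sin(AA),0*AA+z],-1)).reshape(*AA.shape,2).astype(np.float32)
    im=np.ascontiguousarray(cv2.remap(i,uv[...,0],uv[...,1],cv2.INTER_CUBIC))
    for a in range(230,345,10): cv2.putText(im,str(a),(int((a-225)*6.5),10),0,.4,(0,0,255));cv2.line(im,(int((a-225)*6.5),14),(int((a-225)*6.5),24),(0,0,255))
    rows.append(im)
cv2.imwrite(sys.argv[1],np.vstack(rows))
E
python3 ang.py pics/p1.png
```

```text
axis [ 0.54811193 -0.07486244  0.09437345]
tab angles [283.6 285.4]
```

View pics/p1.png

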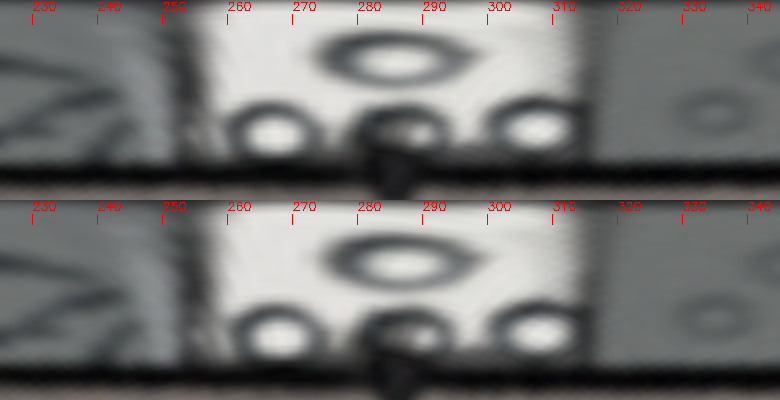

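Opening bars are at about 253° and 314°, the tab is at about 284.5°, and the nuts are centred at about 286°. I'll measure the dividers around the whole case to get the pocket angle.

```bash
python3 - <<'E'
from h import *
i=avg("top",6)
cc=np.array([.5481,-.0749]);rows=[]
for lo in(0,120,240):
    A=np.radians(np.arange(lo,lo+120,120/780));R=np.linspace(.03,.1,190)
    AA,RR=np.meshgrid(A,R)
    uv=proj("top",np.stack([cc[0]+RR*np.cos(AA),cc[1]+RR*np.sin(AA),0*AA+.033],-1)).reshape(*AA.shape,2).astype(np.float32)
    im=cv2.remap(i,uv[...,0],uv[...,1],cv2.INTER_CUBIC)
    im=np.ascontiguousarray(np.clip((im-95)*4+128,0,255).astype(np.uint8))
    for a in range(lo,lo+120,10): x=int((a-lo)*6.5);cv2.putText(im,str(a),(x,10),0,.4,(0,0,255));cv2.line(im,(x,14),(x,24),(0,0,255))
    rows.append(im)
cv2.imwrite("pics/p2.png",np.vstack(rows))
E
```

```text
(no output)
```

View pics/p2.png

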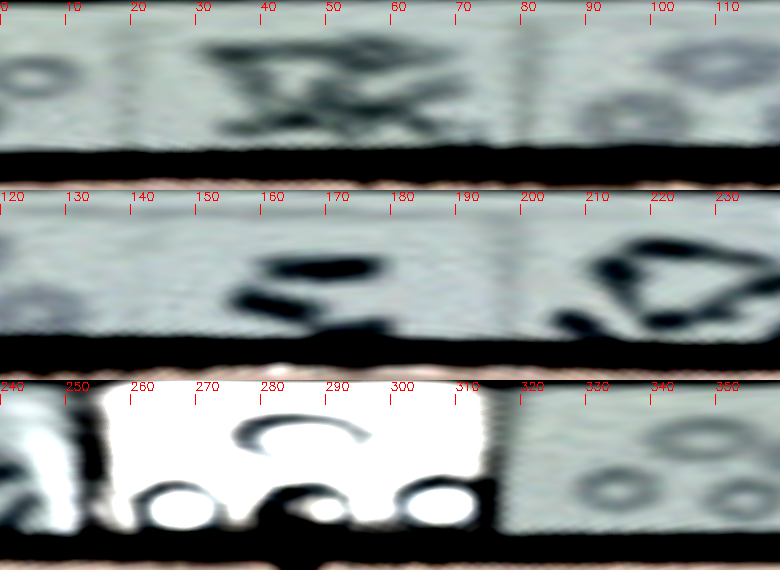

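The dividers sit at about 18.5° + 60°k, so the pocket centre is about 288°. The cover is about 4° short (roughly 4.5 mm), which is inside tolerance but perhaps not fully seated. There's time for a further light nudge.

```bash
python3 go.py 274 0.15
```

```text
(array([ 52.6, 205.7,  -5.9]), array([12.3,  0.5, -0.4])) 20.0667 [ 0.7 -0.2  0.8] [-0.89  0.1   1.91  0.    1.13 -1.18]
```

```bash
python3 -m handwheel '[{"dx":0,"dy":36,"dz":-1,"wx":0,"wy":0,"wz":0},{"dx":0,"dy":36,"dz":-1,"wx":0,"wy":0,"wz":0},{"dx":0,"dy":36,"dz":-1,"wx":0,"wy":0,"wz":0},{"dx":0,"dy":36,"dz":-1,"wx":0,"wy":0,"wz":0},{"dx":0,"dy":33,"dz":-1,"wx":0,"wy":0,"wz":0},{"dx":25,"dy":10,"dz":-1,"wx":6,"wy":0.5,"wz":0},{"dx":20,"dy":0,"dz":0,"wx":6,"wy":0,"wz":0},{"dx":0,"dy":0,"dz":0,"wx":0,"wy":0,"wz":0}]'
python3 go.py 274 0.062
```

```text
t: 20.73
ee_pos: [0.5237, -0.1699, 0.1563]
tool_rot: [0.518, 0.486, 0.513, -0.482]
ft_force: [0.3, -0.2, -1.6]
grip_width: 0.0002
(array([94.4,  8.1, -2.4]), array([-0.4,  0.1, -0.6])) 20.7333 [ 0.3 -0.2 -1.6] [-0.53  0.46  1.56  0.    1.12 -0.59]
```

```bash
python3 -m handwheel '[{"dx":25,"dy":1,"dz":-1,"wx":0,"wy":0,"wz":-0.6},{"dx":25,"dy":1,"dz":-1,"wx":0,"wy":0,"wz":0},{"dx":25,"dy":1,"dz":0,"wx":0,"wy":0,"wz":0},{"dx":15,"dy":0,"dz":0,"wx":0,"wy":0,"wz":0},{"dx":4,"dy":0,"dz":0,"wx":0,"wy":0,"wz":0}]'
python3 go.py 274 0.062
```

```text
t: 21.15
ee_pos: [0.5279, -0.1695, 0.0635]
tool_rot: [0.521, 0.48, 0.517, -0.481]
ft_force: [-0.3, 0.4, -0.6]
grip_width: 0.0005
(array([ 1.5,  4.7, -2. ]), array([ 0.4,  0.3, -0.2])) 21.15 [-0.3  0.4 -0.6] [-0.52  0.59  1.62 -0.    0.93 -0.6 ]
```

```bash
python3 -m handwheel '[{"dx":1,"dy":3,"dz":0.3,"wx":-1.6,"wy":0,"wz":0},{"dx":1,"dy":3,"dz":0.4,"wx":-1.6,"wy":0,"wz":0},{"dx":0.8,"dy":3,"dz":0.4,"wx":-1.6,"wy":0,"wz":0},{"dx":0.8,"dy":3,"dz":0.5,"wx":-1.6,"wy":0,"wz":0}]'
python3 go.py 280 0.062
python3 -m handwheel '[{"dx":0.5,"dy":2.5,"dz":0.5,"wx":-1.6,"wy":0,"wz":0},{"dx":0.5,"dy":2.5,"dz":0.5,"wx":-1.6,"wy":0,"wz":0},{"dx":0.5,"dy":2.5,"dz":0.5,"wx":-1.6,"wy":0,"wz":0}]'
python3 go.py 285 0.062
```

```text
t: 21.48
ee_pos: [0.5402, -0.1712, 0.0635]
tool_rot: [0.55, 0.447, 0.545, -0.448]
ft_force: [-1.2, -0.3, -0.0]
grip_width: 0.0007
(array([ 1.5,  2.3, -2.7]), array([ 1.5,  0.3, -0.2])) 21.4833 [-1.2 -0.3 -0. ] [-0.51  0.61  1.58 -0.    0.94 -0.71]
t: 21.73
ee_pos: [0.5492, -0.1726, 0.0668]
tool_rot: [0.572, 0.421, 0.564, -0.422]
ft_force: [-0.3, -0.6, 0.5]
grip_width: 0.0003
(array([ 4.8,  1.8, -4. ]), array([ 1.9,  0.5, -0.3])) 21.7333 [-0.3 -0.6  0.5] [-0.51  0.62  1.55 -0.    0.96 -0.8 ]
```

```bash
python3 -m handwheel '[{"dx":3,"dy":2.5,"dz":-1,"wx":-1,"wy":0,"wz":0},{"dx":2,"dy":2,"dz":-0.5,"wx":-1,"wy":0,"wz":0},{"dx":1,"dy":2,"dz":0,"wx":-1,"wy":0,"wz":0}]'
python3 go.py 289 0.062
python3 -m handwheel '[{"dx":0.5,"dy":1.5,"dz":0,"wx":-0.5,"wy":0,"wz":0},{"dx":0,"dy":0,"dz":0,"wx":0,"wy":0,"wz":0}]'
python3 go.py 289 0.062
```

```text
t: 21.98
ee_pos: [0.5562, -0.1704, 0.0642]
tool_rot: [0.586, 0.403, 0.575, -0.404]
ft_force: [0.1, -0.4, -0.3]
grip_width: 0.0004
(array([ 2.2,  0.7, -2.3]), array([ 1.3,  0.8, -0.4])) 21.9833 [ 0.1 -0.4 -0.3] [-0.5   0.64  1.54 -0.    0.96 -0.85]
t: 22.15
ee_pos: [0.5581, -0.1698, 0.0641]
tool_rot: [0.588, 0.4, 0.577, -0.401]
ft_force: [0.6, -0.9, -1.0]
grip_width: 0.0005
(array([ 2.1, -1.2, -2.4]), array([ 2. ,  0.8, -0.5])) 22.15 [ 0.6 -0.9 -1. ] [-0.49  0.64  1.53 -0.    0.96 -0.86]
```

Contact face is at about 289.5°. I'll back off and check.

```bash
python3 -m handwheel '[{"dx":0,"dy":-4,"dz":0,"wx":0,"wy":0,"wz":0},{"dx":0,"dy":-8,"dz":0,"wx":0,"wy":0,"wz":0},{"dx":-15,"dy":-4,"dz":0,"wx":0,"wy":0,"wz":0},{"dx":-30,"dy":0,"dz":0,"wx":0,"wy":0,"wz":0},{"dx":-35,"dy":0,"dz":0,"wx":0,"wy":0,"wz":0},{"dx":-35,"dy":-10,"dz":0,"wx":0,"wy":0,"wz":0},{"dx":-20,"dy":-35,"dz":0,"wx":0,"wy":0,"wz":0},{"dx":0,"dy":-38,"dz":0,"wx":0,"wy":0,"wz":0},{"dx":0,"dy":-38,"dz":0,"wx":0,"wy":0,"wz":0},{"dx":0,"dy":-38,"dz":0,"wx":0,"wy":0,"wz":0},{"dx":0,"dy":-38,"dz":0,"wx":0,"wy":0,"wz":0},{"dx":0,"dy":0,"dz":0,"wx":0,"wy":0,"wz":0}]'
python3 ang.py pics/p3.png; python3 look.py pics/g4.png; python3 -c "
import cv2;from bench import arm;cv2.imwrite('pics/end.png',arm.grab_frame('top'))"
```

```text
t: 23.15
ee_pos: [0.3428, -0.2469, 0.2026]
tool_rot: [0.588, 0.398, 0.578, -0.402]
ft_force: [0.4, 0.4, 0.3]
grip_width: 0.0004
axis [ 0.54814989 -0.07484742  0.0944059 ]
tab angles [286.9 288.3 290.3]
23.75
```

View pics/p3.png

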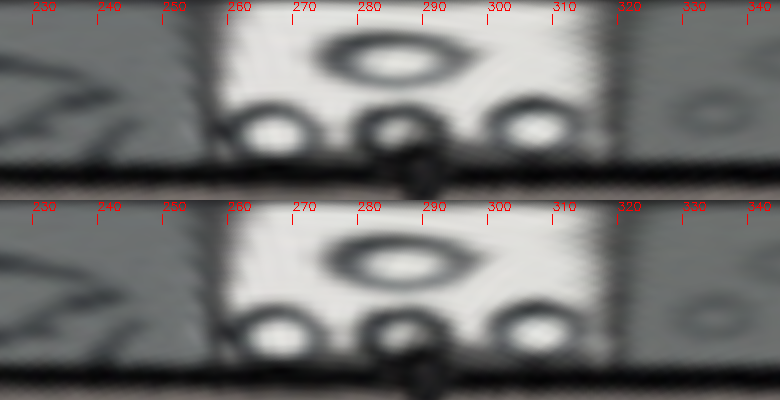

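View pics/g4.png

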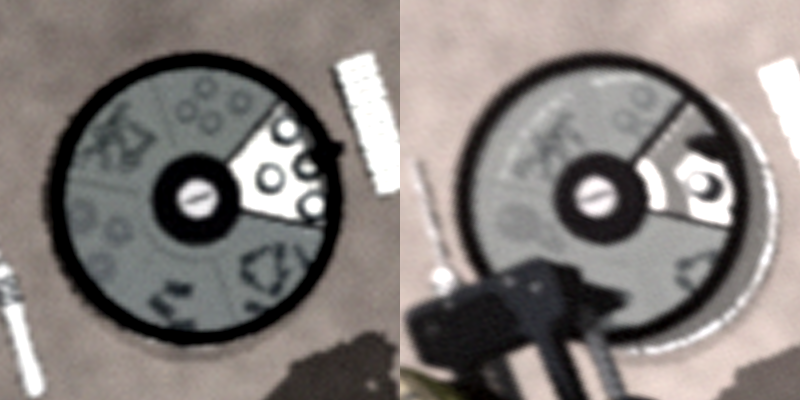

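View pics/end.png

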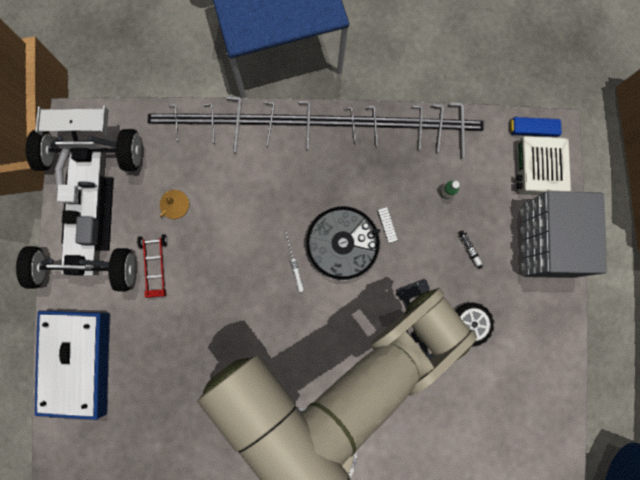

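The opening's bars are now at about 257° and 318°, the tab is at about 288°, and the dividers are hidden behind the bars. All four nuts are in the opening. The case axis hasn't moved, the gauge and driver are in place, and the arm is clear in the air.

```bash
python3 -c "
from bench import arm
print(arm.job_done(), arm.read_state()['t'])"
```

```text
the job is handed in; nothing more can be done
the job is handed in; nothing more can be done
```

I pushed the tab about 130° anticlockwise with the closed fingertips, from about 157° to about 288°, and the opening now sits over the pocket with the four wheel nuts. The job was handed in at about 24 s of the 48 s. No verdict is reported.

**Final checks:**
- **Opening:** its edges were at about 257° and 318°, so its middle is about 287–288°. The pocket middle, measured from the dividers, is also about 288°. That leaves about 1–2 mm of error against the 10 mm limit.
- **Nuts:** all four are visible in the pocket.
- **Case:** its axis moved less than 0.5 mm in the top camera view.
- **Bystanders:** they all look unmoved in the top view, judged by eye only.
- **Forces:** the wrist force readings I took while pushing stayed at or below about 4 N. They were only taken at the end of each move.
- **Arm:** it was clear of everything at hand-in.

**What went wrong or disagreed:**
- **Cover did not run on by itself:** after the first pass it stayed at about 269°, even though that was past half way to the click.
- **Missed push:** on the second pass the tool drifted upwards and ended above the tab.
- **Extra nudge:** the third pass left the cover about 4° short, so I nudged it once more.
- **Click not felt:** I did not feel a distinct click, so I judged it seated from the angles alone.
- **Camera mismatch:** the two cameras disagreed by about 6 mm in y on the case axis. I used the mean to move and the top view alone for the final angles.

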